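# Clear the tooling slab and hold the sprung dividers to the scribed gap

## Robot

A 6-joint arm with a two-finger parallel gripper is mounted at the origin on the work surface. World frame = base frame: x ahead of the robot, y to its left, z up, the work surface at z = 0. Lengths are in m, angles in rad, forces in N, time in s.
With the tool pointing down it reaches from about 0.425 to 0.925 m from the base axis. Payload 12.5 kg.
Tool frame: the origin (TCP) lies midway between the tips of the shut fingers; the grasp point (between the pads) lies 19 mm behind it (grip_point_offset is the distance from the TCP to the grasp point, in m); z points along the fingers, y is the direction in which the jaws open and shut (so a half turn about z gives the same grasp; the last joint's range is limited). The gripper opens to 85 mm and grips with 20 to 120 N. Pads are 22 mm wide; open, the fingers measure 114 mm over their backs; the gripper's body (76 mm by 85 mm) begins 54 mm behind the grasp point. The pads swing forward as they close: fully open they stand 13 mm farther back than shut.
Start: joints at [-1.373, 0.491, 1.559, -0, 1.092, -0.106], TCP at [0.187, -0.596, 0.231] pointing down, gripper open.
Joint ranges: [-3.1, 3.1], [-0.84, 2.19], [0.05, 2.79], [-1.13, 4.28], [0.06, 2.93], [-2.69, 2.69]. Speed limits (rad/s): [2.22, 2.22, 2.79, 3.14, 3.14, 3.14].

## Interface

Orientations are given as a 3x3 rotation matrix whose columns are the frame's x, y, z axes.
In Python, from station import sense, grab_frame, camera_info, job_done, grip_point_offset gives the robot as it stands. The module is installed in compiled form; this text tells all that it offers.
- The arm moves only by the tool step_arm, never from a script. Its argument "deltas" is a list of rows, each a list of 7 numbers: the closure, from -1 (fully open) to 1 (shut), so that 0 is half open, then the shift along the tool's x, y, z in m, then the turn, a rotation vector about the tool's x, y, z in degrees. A call has 1 to 12 rows; each row shifts and turns the pose as measured when the row begins, along the tool's axes as they then stand; what a row does not reach is not made up. A row lasts 1/12 s, in which the tool goes at most 41.7 mm and 7.16 degrees, less where a joint would pass 70% of its speed; a pose out of reach is approached as far as the arm can. A call is refused whole if a number of a shift passes 0.0417 or a number of a turn 7.16, either way. A call with a gripper value outside its range is refused whole. The fingers move at their own pace and stop on an object; "newtons" is the grip in N (left out, the last holds). Time passes only in rows, so rows that do not move let the fingers close. It gives the time, the measured TCP pose, the force and the opening at its end, in the units of the state.
- sense(): the state, without advancing time (a new reading comes with each control period).
- grab_frame(name): name is "scene" or "top" or "wrist"; returns (picture, depth): 400x640x3 uint8, blue, green, red; 400x640 float32, m along the optical axis (not along the pixel's ray), 0 where there is no reading.
- camera_info(name): a dict with "camera_matrix" (3x3 intrinsics, pixels), "world_to_cam" (4x4, takes a point from world to camera coordinates). Camera axes: x right, y down, z forward; pixel columns grow to the right and rows downward; lengths in m; the calibration is good to about 2 mm. A picture is of the moment at which its call begins: read the wrist's pose just before it. camera_info takes no time and is no camera call; for the wrist camera it gives the pose at the moment of the call.
- job_done(): hands the job in, once; it reports no verdict.
The state is a dict: "clock": time; "joint_pos": joint angles; "joint_vel": joint speeds; "effort": joint torques, N m; "tool_pos": TCP position; "ee_rot": TCP orientation; "wrist_force": force on the tool from outside, world axes, zero at the start; "torque": the same for the moment, N m; "width": opening from 0.0 (shut) to 1.0 (fully open).
Only numpy, scipy, OpenCV 4.12 (cv2) and the standard library are available. Lean on these libraries where they do the work, as an engineer would, in place of code of your own. Each camera call takes 0.05 s, during which the arm holds its last target.

## Task

Sweep the four leather offcuts off the marble slab with the scraper block, not with the fingers or the dividers, and put the block down on the mat beside the slab. Then take the sprung dividers from their rest and squeeze the legs until the points are 20 mm apart, held just clear of the stone with one point over each of the two lines engraved at the slab's front edge. Finish while still holding that gap steady there, so that a workmate can run up the nut, and leave the other things on the bench where they are.

Things in the scene. Friction and masses are not known exactly. Their poses are not given: they have to be found in the camera images.
- slab_top (a point): Marble tooling slab, fixed, 160 mm (its x) by 240 mm (its y) by 30 mm thick, lying on the mat; this point is the centre of its top face. Its -x side is the front edge, nearest the robot.
- mark_left (a point): Middle of the left one of two dark lines engraved in the slab's top at the front edge. Each line is 24 mm long and 2 mm wide and runs along the slab's x from just inside the front edge; the two are 20 mm apart (along the slab's y). The point lies on the top face, 12 mm in from the front edge; same axes as the slab.
- mark_right (a point): Middle of the right one of the two engraved lines, as mark_left (20 mm to its -y).
- chip_a_mid (a point): Loose offcut of stiff sole leather (round slug, 30 mm across), 12 mm thick, 12 g, lying on the slab; its centre.
- chip_b_mid (a point): Loose offcut of stiff sole leather (oblong, 30 by 20 mm), 12 mm thick, 12 g, lying on the slab; its centre.
- chip_c_mid (a point): Loose offcut of stiff sole leather (near-square, 22 by 24 mm), 12 mm thick, 12 g, lying on the slab; its centre.
- chip_d_mid (a point): Loose offcut of stiff sole leather (round slug, 27 mm across), 12 mm thick, 12 g, lying on the slab; its centre.
- scraper_mid (a point): Scraper block standing on the mat: loose beech block with a flat steel sole, 140 mm long (its x), 30 mm thick (its y), 60 mm high, about 0.3 kg; this point is its centre, half-way up (30 mm above the sole). It is pinched across the 30 mm.
- scraper: The same scraper block; origin at the centre of its sole.
- dividers_grip (a point): Middle between the outer finger flats of the sprung dividers' two legs, half-way up the 10 mm high legs; x runs towards the points, y across the gap. The flats, where the legs are squeezed, run 20 mm to either side along x. Over the flats the legs measure 52 mm released (points 49 mm apart) and 37 mm with the points 20 mm apart: 1.9 mm at the points per 1 mm of squeeze.
- dividers: The dividers: steel, about 0.22 kg, lying flat on the rest's bearers; a round bow spring with a short knob at one end, two bowed legs with fine points at the other. Origin 5 mm below dividers_grip, same axes. The points lie 72 mm ahead of it, the knob's end 136 mm behind; a thin screw with a nut crosses 40 mm behind and reaches 33 mm to each side.
- point_left (a point): Centre of the point of the dividers' left leg (+y side), at mid-height of the legs; the point is 4 mm thick.
- point_right (a point): Centre of the point of the dividers' right leg (-y side).
- leg_left (a joint): Swing of the left leg, rad: 0 fully sprung open, grows as it is squeezed, about 0.10 at the 20 mm gap. The spring takes about 5 N of squeeze at the flats at first, 10 N at the 20 mm gap.
- leg_right (a joint): Swing of the right leg, likewise.
- slab: The marble slab; origin at the centre of its underside.
- rest: Fixed wooden rest of the dividers, base 130 by 120 by 8 mm, with two bearers across it (tops 34 mm above the mat, 14 mm wide, 52 mm before and behind its middle), free between them; origin at the centre of its underside.
- jar: Bystander: amber jar, 56 mm across, 70 mm high; origin under its centre.
- spool: Bystander: thread spool standing up, 44 mm across, 50 mm high; origin under its centre.
- tin: Bystander: flat round tin, 76 mm across, 26 mm high; origin under its centre.
- maul: Bystander: maul lying down, white round head 52 mm across and 85 mm long (to its +y), dark handle 130 mm long (to -y); origin below where they meet.
- awl: Bystander: awl 150 mm long with a dark handle, lying along its x with the handle to -x; origin under its middle.
- weight: Bystander: brass weight with a knob, 48 mm across, 44 mm high; origin under its centre.
There are look-alikes about, which are no part of the job. Of the things like the scraper, leave any that is orange; of the rest the smaller one is meant.

How it is judged:
By the outcome, as a careful person would: the job done as asked, in the order asked, and still so for the second after the job is handed in, while the arm keeps its last pose, push and grip.
It also fails if it takes over 62 s, if anything falls off the work surface, if the arm or the gripper's body presses on something with over 40 N, if the wrist force passes 120 N, or if a joint passes its speed limit or range.

## Working session

There is one attempt and no reset: what is moved stays moved. The work goes in short steps, Python scripts to look and compute and a tool call to move; the robot and the scene stay as the last step left them, time stands still between calls to the robot, and variables do not carry over. Pictures are saved under pics/ and viewed, and the job is handed in when it is done.

Besides the shell and the picture viewer there is one more tool, called after ">>>" by a JSON object that holds its "op" and its "data", one argument or row to a line. step_arm: Moves the arm, as the interface text tells. Its arguments: {"type":"object","properties":{"deltas":{"type":"array","items":{"type":"array","items":{"type":"number"}}},"newtons":{"type":"number"}},"required":["deltas"]}

```bash
mkdir -p pics; cat > h.py <<'E'
import numpy as np, cv2
from station import *
def snap(n,f):
    T=camera_info(n); p,d=grab_frame(n); cv2.imwrite(f'pics/{f}.png',p); np.savez(f'pics/{f}.npz',p=p,d=d,K=T["camera_matrix"],W=T["world_to_cam"]); return p,d
def load(f):
    z=np.load(f'pics/{f}.npz'); return z['p'],z['d'],z['K'],z['W']
def ray(K,W,u,v,z):
    R=W[:3,:3];c=-R.T@W[:3,3]; r=R.T@np.linalg.inv(K)@np.array([u,v,1.]); return c+r*(z-c[2])/r[2]
def dep(K,W,u,v,d):
    R=W[:3,:3]; return R.T@(np.linalg.inv(K)@np.array([u,v,1.])*d-W[:3,3])
def proj(K,W,P):
    q=K@(W[:3,:3]@np.asarray(P)+W[:3,3]); return q[:2]/q[2]
E
python3 - <<'E'
from h import *
s=sense(); print(s); print(grip_point_offset if not callable(grip_point_offset) else grip_point_offset())
snap('scene','s0');snap('top','t0')
for n in('scene','top'):
    c=camera_info(n);print(c)
E
```

```text
{'clock': 0.0, 'joint_pos': array([-1.37260555e+00,  4.91573224e-01,  1.55947606e+00, -4.37863073e-05,
        1.09166782e+00, -1.05615057e-01]), 'joint_vel': array([-0.00104024,  0.0004896 , -0.00170039,  0.00166249,  0.00109649,
        0.00052106]), 'effort': array([ 7.93197069e-04, -6.18443155e+01, -2.61599386e+01, -7.57616613e-05,
        4.07470900e-03,  2.09234776e-05]), 'tool_pos': array([ 0.18692869, -0.59614955,  0.23071008]), 'ee_rot': array([[ 9.54198839e-01,  2.99173041e-01, -2.59494346e-04],
       [ 2.99173143e-01, -9.54198214e-01,  1.09478570e-03],
       [ 7.99213252e-05, -1.12227698e-03, -9.99999367e-01]]), 'wrist_force': array([-0.04214825, -0.41318457, -0.33106673]), 'torque': array([ 0.02490797,  0.02636639, -0.04016578]), 'width': 1.0008802780217692}
0.0187
{'camera_matrix': array([[385.11319458,   0.        , 324.59506009],
       [  0.        , 385.11319458, 200.08350941],
       [  0.        ,   0.        ,   1.        ]]), 'world_to_cam': array([[ 0.71619661,  0.69775478,  0.0141659 , -0.39005134],
       [ 0.5241997 , -0.52443255, -0.6709584 , -0.19723413],
       [-0.46073537,  0.48796389, -0.74135967,  1.26432812],
       [ 0.        ,  0.        ,  0.        ,  1.        ]])}
{'camera_matrix': array([[425.72717324,   0.        , 314.71626213],
       [  0.        , 425.72717324, 197.22125838],
       [  0.        ,   0.        ,   1.        ]]), 'world_to_cam': array([[ 0.01626105, -0.99964375, -0.02116509,  0.05742521],
       [-0.9831706 , -0.0121336 , -0.18228644,  0.52777282],
       [ 0.18196469,  0.02377306, -0.98301765,  0.98682396],
       [ 0.        ,  0.        ,  0.        ,  1.        ]])}
```

View pics/s0.png

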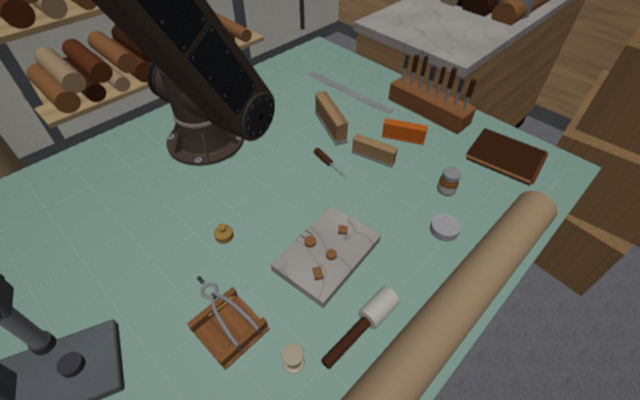

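View pics/t0.png

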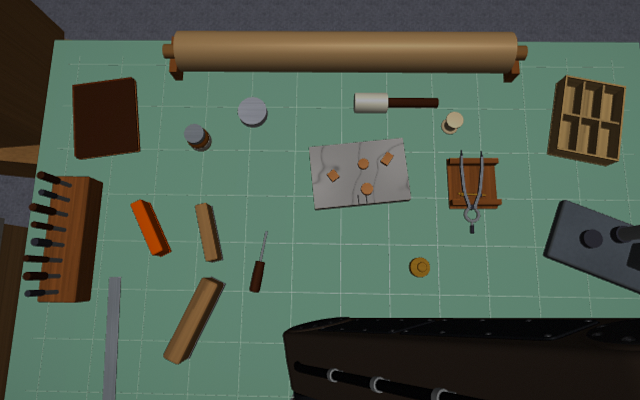

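Candidates for the scraper in the top view are the orange block at (150,228), which is excluded, the small beech block at (207,232), and the large beech block at (192,320). I choose (207,232), the smaller of the two that aren't orange. Next I check it in a close crop.

```bash
python3 - <<'E'
from h import *
p,d,K,W=load('t0')
a=cv2.resize(p[185:375,130:290],None,fx=2.5,fy=2.5,interpolation=cv2.INTER_CUBIC)[:475]
b=cv2.resize(p[130:225,300:420],None,fx=3.2,fy=3.2,interpolation=cv2.INTER_CUBIC)
c=np.zeros((475,a.shape[1]+b.shape[1],3),np.uint8);c[:,:a.shape[1]]=a;c[:b.shape[0],a.shape[1]:]=b
cv2.imwrite('pics/crop0.png',c);print(c.shape)
cv2.imwrite('pics/crop1.png',cv2.resize(p[140:245,435:515],None,fx=5,fy=5,interpolation=cv2.INTER_CUBIC))
for n,(u,v) in dict(big=(192,320),small=(207,232),slab=(345,195),chip=(363,164),mat=(300,250)).items():
    print(n,dep(K,W,u,v,d[v,u]).round(4))
# block contours by color
hsv=cv2.cvtColor(p,cv2.COLOR_BGR2HSV)
m=cv2.inRange(hsv,(5,60,40),(28,255,255)); 
for c in cv2.findContours(m,cv2.RETR_EXTERNAL,cv2.CHAIN_APPROX_SIMPLE)[0]:
    if cv2.contourArea(c)>60: print(cv2.contourArea(c),cv2.minAreaRect(c))
E
```

```text
(475, 784, 3)
big [0.2368 0.3353 0.0831]
small [0.4374 0.3203 0.0598]
slab [ 0.537  -0.0095  0.0298]
chip [ 0.6143 -0.0535  0.0391]
mat [ 4.016e-01  1.007e-01 -3.000e-04]
1985.5 ((193.0, 320.0), (23.25510597229004, 93.02042388916016), 26.56505012512207)
164.5 ((255.9764404296875, 276.10589599609375), (7.809497356414795, 30.804128646850586), 12.528807640075684)
286.0 ((419.5, 266.5), (19.0, 19.0), 0.0)
2584.0 ((13.5, 311.5), (175.0, 27.0), 90.0)
879.5 ((207.9807586669922, 231.90383911132812), (59.03095245361328, 16.4737548828125), 78.69007110595703)
1078.0 ((150.259033203125, 227.44921875), (60.924461364746094, 19.811901092529297), 66.37062072753906)
101.0 ((366.5, 188.5), (11.0, 11.0), 90.0)
78.5 ((91.96600341796875, 202.67877197265625), (4.939018726348877, 47.50174331665039), 6.952957630157471)
3825.0 ((63.61252975463867, 239.0134735107422), (38.605464935302734, 129.17776489257812), 6.8182148933410645)
78.0 ((332.73175048828125, 174.91464233398438), (10.151294708251953, 9.05807876586914), 51.34019470214844)
609.0 ((489.0, 186.5), (43.0, 24.0), 90.0)
581.5 ((456.3828125, 186.50689697
[... 750 characters left out ...]
), (79.03984069824219, 65.94483184814453), 86.633544921875)
5567.5 ((587.2272338867188, 120.22048950195312), (71.84247589111328, 84.59009552001953), 7.275006294250488)
76.5 ((30.389892578125, 83.89350128173828), (33.827392578125, 4.205892562866211), 32.735225677490234)
274.0 ((22.479738235473633, 87.80038452148438), (53.8194465637207, 9.684672355651855), 34.438987731933594)
129.5 ((32.34324264526367, 66.34053802490234), (36.98129653930664, 8.52849006652832), 36.02737045288086)
13891.0 ((344.47979736328125, 51.352256774902344), (365.0380859375, 42.31075668334961), 0.49250179529190063)
147.5 ((43.15422821044922, 36.333518981933594), (41.679664611816406, 15.083434104919434), 25.709957122802734)
```

View pics/crop0.png

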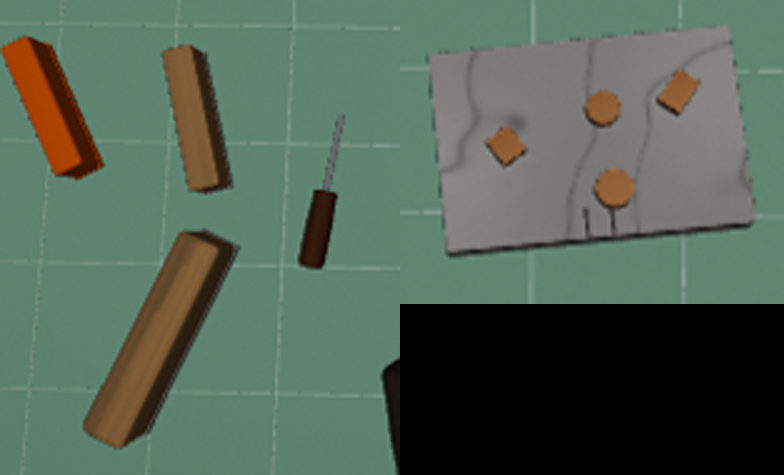

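View pics/crop1.png

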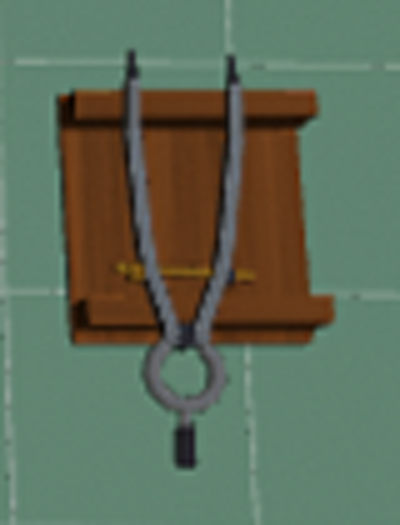

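The crop confirms it: the small beech block sits at top (207,232), beside the orange one and the larger one. The front-edge lines are near (358–367,199), and the dividers' points are at about (461,152) and (481,152). Next I measure.

```bash
python3 - <<'E'
from h import *
p,d,K,W=load('t0')
def pts(l,z): return np.array([ray(K,W,u,v,z) for u,v in l])
# slab via depth+position mask
uu,vv=np.meshgrid(np.arange(640),np.arange(400)); R=W[:3,:3]
Pc=np.stack([(uu-K[0,2])/K[0,0]*d,(vv-K[1,2])/K[1,1]*d,d],-1); P=(Pc-W[:3,3])@R
reg=np.zeros(d.shape,bool); reg[130:225,300:420]=1
m=((P[...,2]>.02)&reg&(d>0)).astype(np.uint8)
c=max(cv2.findContours(m,cv2.RETR_EXTERNAL,cv2.CHAIN_APPROX_NONE)[0],key=cv2.contourArea)
q=pts([x[0] for x in c],.03)[:,:2]; r=cv2.minAreaRect((q*1000).astype(np.float32)); print('slab',r,cv2.boxPoints(r).round(1).tolist())
ch=np.array([[309.4,147.2],[403.1,138.4],[410,199.4],[315,208]]);print('corners',pts(ch,.03).round(4).tolist())
reg[:]=0; reg[190:275,185:230]=1
m=((P[...,2]>.045)&reg).astype(np.uint8)
c=max(cv2.findContours(m,cv2.RETR_EXTERNAL,cv2.CHAIN_APPROX_NONE)[0],key=cv2.contourArea)
q=pts([x[0] for x in c],.06)[:,:2]; r=cv2.minAreaRect((q*1000).astype(np.float32)); print('scr',r,cv2.boxPoints(r).round(1).tolist())
print('scr hsv',pts([(195.2,204.2),(206,203),(216.8,259.8),(206,261)],.06).round(4).tolist())
hsv=cv2.cvtColor(p,cv2.COLOR_BGR2HSV); m=cv2.inRange(hsv,(5,90,40),(28,255,255)); m[:145]=0;m[205:]=0;m[:,:320]=0;m[:,400:]=0
for c in cv2.findContours(m,cv2.RETR_EXTERNAL,cv2.CHAIN_APPROX_SIMPLE)[0]:
    if cv2.contourArea(c)>30:
        rr=cv2.minAreaRect(c);print('chip',ray(K,W,*rr[0],.042).round(4))
cr=lambda x,y:(300+(x-400)/3.2,130+y/3.2)
print('lines',pts([cr(586,210),cr(589,235),cr(612,208),cr(614,233)],.03).round(4).tolist())
dv=lambda x,y:(435+x/5,140+y/5)
print('div pts,knob,ring',pts([dv(132,55),dv(232,60),dv(186,465),dv(186,375)],.039).round(4).tolist())
print('rest bearers',pts([dv(75,92),dv(317,94),dv(333,297),dv(90,295)],.034).round(4).tolist())
for n,(u,v),z in [('jar',(197,136),.07),('spool',(455,119),.05),('tin',(252,110),.026),('maul',(388,102),.026),('awltip',(266,232),0.005),('awlend',(255,290),.01),('weight',(419,267),.04)]: print(n,ray(K,W,u,v,z).round(3))
E
```

```text
slab ((593.6795654296875, -43.57762145996094), (161.16172790527344, 239.4754638671875), 6.37831974029541) [[500.29998779296875, 66.5], [526.9000244140625, -171.5], [687.0999755859375, -153.60000610351562], [660.5, 84.4000015258789]]
corners [[0.6592, 0.081, 0.03], [0.6847, -0.156, 0.03], [0.5279, -0.1695, 0.03], [0.5034, 0.0643, 0.03]]
scr ((438.31243896484375, 321.3314208984375), (140.11605834960938, 34.579551696777344), 14.993106842041016) [[366.20001220703125, 319.8999938964844], [375.1000061035156, 286.5], [510.5, 322.79998779296875], [501.5, 356.20001220703125]]
scr hsv [[0.5042, 0.3531, 0.06], [0.5075, 0.327, 0.06], [0.3722, 0.2929, 0.06], [0.369, 0.3183, 0.06]]
chip [ 0.5515 -0.0616  0.042 ]
chip [0.5847 0.0215 0.042 ]
chip [ 0.6148 -0.0533  0.042 ]
chip [ 0.6293 -0.1118  0.042 ]
lines [[0.5358, -0.042, 0.03], [0.5162, -0.0442, 0.03], [0.5376, -0.062, 0.03], [0.518, -0.0635, 0.03]]
div pts,knob,ring [[0.6503, -0.2981, 0.039], [0.6482, -0.3473, 0.039], [0.4461, -0.3144, 0.039], [0.4897, -0.3166, 0.039]]
rest bearers [[0.6323, -0.2706, 0.034], [0.6325, -0.3902, 0.034], [0.5299, -0.3916, 0.034], [0.5294, -0.2736, 0.034]]
jar [0.673 0.357 0.07 ]
spool [ 0.73  -0.282  0.05 ]
tin [0.759 0.232 0.026]
maul [ 0.784 -0.12   0.026]
awltip [0.445 0.187 0.005]
awlend [0.303 0.208 0.01 ]
weight [ 0.363 -0.185  0.04 ]
```

```bash
cat >> h.py <<'E'
def plan(x,y,z,yaw=None):
    s=sense(); R=s['ee_rot']; d=R.T@(np.array([x,y,z])-s['tool_pos']); 
    out=f"t={s['clock']:.2f} pos={s['tool_pos'].round(4)} F={s['wrist_force'].round(1)} w={s['width']:.3f} delta_mm={(d*1e3).round(1)}"
    if yaw is not None:
        from scipy.spatial.transform import Rotation as Q
        a=np.radians(yaw);G=np.array([[np.cos(a),np.sin(a),0],[np.sin(a),-np.cos(a),0],[0,0,-1]])
        out+=f" turn_deg={np.degrees(Q.from_matrix(R.T@G).as_rotvec()).round(2)}"
    print(out)
E
python3 -c "
from h import *
plan(.45,-.35,.231,15);"
```

```text
t=0.10 pos=[ 0.187  -0.5962  0.2308] F=[-0.3  0.1  0.2] w=1.000 delta_mm=[ 324.6 -156.2   -0. ] turn_deg=[-0.06 -0.01  2.41]
```

>>> {"op": "step_arm", "data": {
  "deltas": [
    [-1,0.035,-0.017,0,0,0,0],
    [-1,0.035,-0.017,0,0,0,0],
    [-1,0.035,-0.017,0,0,0,0],
    [-1,0.035,-0.017,0,0,0,0],
    [-1,0.035,-0.017,0,0,0,0],
    [-1,0.035,-0.017,0,0,0,0],
    [-1,0.035,-0.017,0,0,0,0],
    [-1,0.035,-0.017,0,0,0,0],
    [-1,0.035,-0.017,0,0,0,0],
    [-1,0.035,-0.017,0,0,0,0]
  ]
}}

```text
clock: 0.93
tool_pos: [0.4759, -0.3225, 0.2272]
ee_rot: [[0.958, 0.288, -0.004], [0.288, -0.958, 0.005], [-0.002, -0.006, -1.0]]
wrist_force: [0.5, -0.5, 0.2]
width: 1.001
```

```bash
python3 -c "
from h import *
plan(.54,0,.2,15);plan(.438,.322,.12,15);print(sense()['joint_pos'])"
```

```text
t=0.93 pos=[ 0.4759 -0.3225  0.2272] F=[ 0.5 -0.5  0.2] w=1.001 delta_mm=[ 154.3 -290.3   28.5] turn_deg=[-0.32  0.12  1.73]
t=0.93 pos=[ 0.4759 -0.3225  0.2272] F=[ 0.5 -0.5  0.2] w=1.001 delta_mm=[ 149.5 -627.5  110.4] turn_deg=[-0.32  0.12  1.73]
[-7.11047425e-01  4.25923644e-01  1.68595352e+00  1.41449284e-03
  1.03551682e+00  5.67053069e-01]
```

>>> {"op": "step_arm", "data": {
  "deltas": [
    [-1,0.02,-0.036,0,0,0,0.2],
    [-1,0.02,-0.036,0,0,0,0.2],
    [-1,0.02,-0.036,0,0,0,0.2],
    [-1,0.02,-0.036,0,0,0,0.2],
    [-1,0.02,-0.036,0,0,0,0.2],
    [-1,0.018,-0.036,0,0,0,0.2],
    [-1,0.018,-0.036,0,0,0,0.2],
    [-1,0.018,-0.036,0,0,0,0.2],
    [-1,0,-0.04,0,0,0,0],
    [-1,0,-0.04,0.005,0,0,0],
    [-1,0,-0.04,0.01,0,0,0],
    [-1,0,-0.04,0.01,0,0,0]
  ]
}}

```text
clock: 1.93
tool_pos: [0.5062, 0.1624, 0.2026]
ee_rot: [[0.966, 0.26, -0.003], [0.26, -0.966, 0.006], [-0.001, -0.006, -1.0]]
wrist_force: [1.0, -0.6, 0.2]
width: 0.998
```

```bash
python3 -c "
from h import *
plan(.438,.322,.16,15);print(sense()['joint_pos'])"
```

```text
t=1.93 pos=[0.5062 0.1624 0.2026] F=[ 1.  -0.6  0.2] w=0.998 delta_mm=[ -24.3 -171.6   43.7] turn_deg=[-0.37  0.06  0.05]
[0.18312833 0.39285025 1.82111803 0.00783271 0.92924261 1.48662399]
```

>>> {"op": "step_arm", "data": {
  "deltas": [
    [-1,-0.006,-0.04,0.01,0,0,0],
    [-1,-0.006,-0.04,0.01,0,0,0],
    [-1,-0.006,-0.04,0.01,0,0,0],
    [-1,-0.005,-0.035,0.01,0,0,0],
    [-1,0,-0.01,0.005,0,0,0],
    [-1,0,0,0,0,0,0]
  ]
}}

```text
clock: 2.43
tool_pos: [0.4355, 0.3228, 0.1556]
ee_rot: [[0.964, 0.266, -0.006], [0.266, -0.964, 0.005], [-0.004, -0.006, -1.0]]
wrist_force: [0.0, -0.5, -0.4]
width: 1.003
```

```bash
python3 -c "
from h import *
plan(.438,.322,.02,15); snap('wrist','w1'); print(camera_info('wrist'))"
```

```text
t=2.43 pos=[0.4355 0.3228 0.1556] F=[ 0.  -0.5 -0.4] w=1.003 delta_mm=[  2.8   2.3 135.6] turn_deg=[-0.35  0.25  0.4 ]
{'camera_matrix': array([[304.18504551,   0.        , 320.10634571],
       [  0.        , 304.18504551, 202.93385009],
       [  0.        ,   0.        ,   1.        ]]), 'world_to_cam': array([[ 0.2646427 , -0.96430507, -0.0089433 ,  0.19559477],
       [-0.92220942, -0.25577968,  0.29001127,  0.46805425],
       [-0.28194685, -0.06850177, -0.95698144,  0.45214161],
       [ 0.        ,  0.        ,  0.        ,  1.        ]])}
```

View pics/w1.png

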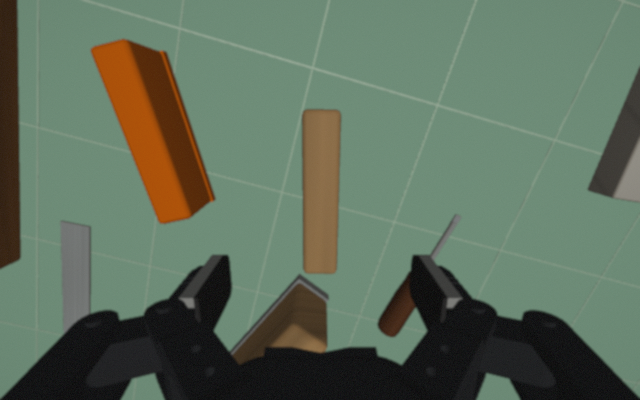

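```bash
python3 -c "
from h import *
p,d,K,W=load('w1')
q=np.array([ray(K,W,u,v,.06) for u,v in [(303,110),(340,110),(337,272),(304,272)]]);print(q.round(4),q.mean(0));e=q[0]+q[1]-q[2]-q[3];print(np.degrees(np.arctan2(e[1],e[0])))
plan(*q.mean(0)[:2],.02,np.degrees(np.arctan2(e[1],e[0])))"
```

```text
[[0.5035 0.3547 0.06  ]
 [0.5109 0.328  0.06  ]
 [0.3796 0.292  0.06  ]
 [0.3718 0.3199 0.06  ]] [0.44145583 0.32365519 0.06      ]
15.081576154663026
t=2.48 pos=[0.4359 0.3219 0.156 ] F=[-0.6 -0.9  0.4] w=0.998 delta_mm=[  6.4   0.6 136. ] turn_deg=[-0.35  0.25  0.29]
```

>>> {"op": "step_arm", "data": {
  "deltas": [
    [-1,0.003,0.0005,0.035,0,0,0.3],
    [-1,0.003,0,0.035,0,0,0],
    [-1,0.001,0,0.035,0,0,0],
    [-1,0,0,0.022,0,0,0],
    [-1,0,0,0.008,0,0,0],
    [-1,0,0,0,0,0,0]
  ]
}}

```text
clock: 2.98
tool_pos: [0.4493, 0.3186, 0.0203]
ee_rot: [[0.967, 0.255, 0.002], [0.255, -0.967, 0.008], [0.004, -0.007, -1.0]]
wrist_force: [-0.5, -0.6, 0.0]
width: 0.998
```

```bash
python3 -c "
from h import *
plan(.4415,.3236,.02,15.1)"
```

```text
t=2.98 pos=[0.4493 0.3186 0.0203] F=[-0.5 -0.6  0. ] w=0.998 delta_mm=[-6.3 -6.8  0.3] turn_deg=[-0.42 -0.25 -0.35]
```

>>> {"op": "step_arm", "data": {
  "deltas": [
    [-1,-0.006,-0.0065,0,-0.4,-0.2,-0.3],
    [-1,0,0,0,0,0,0],
    [0.3,0,0,0,0,0,0],
    [0.6,0,0,0,0,0,0],
    [0.6,0,0,0,0,0,0],
    [0.6,0,0,0,0,0,0],
    [0.6,0,0,0,0,0,0],
    [0.6,0,0,0,0,0,0]
  ],
  "newtons": 60
}}

```text
clock: 3.65
tool_pos: [0.4446, 0.3236, 0.0274]
ee_rot: [[0.966, 0.259, 0.009], [0.259, -0.966, 0.004], [0.009, -0.002, -1.0]]
wrist_force: [0.6, -0.3, -3.3]
width: 0.344
```

```bash
python3 -c "
from h import *
plan(.4415,.3236,.02,15.1)"
```

```text
t=3.65 pos=[0.4446 0.3236 0.0274] F=[ 0.6 -0.3 -3.3] w=0.344 delta_mm=[-3.  -0.8  7.3] turn_deg=[-0.1  -0.54 -0.11]
```

>>> {"op": "step_arm", "data": {
  "deltas": [
    [0.6,0,0,-0.02,0,-0.5,0],
    [0.6,0,0,-0.03,0,0,0],
    [0.6,0,0,-0.03,0,0,0],
    [0.6,0,0,-0.02,0,0,0],
    [0.6,0,0,0,0,0,0],
    [0.6,0,0,0,0,0,0]
  ]
}}

```text
clock: 4.15
tool_pos: [0.4426, 0.3223, 0.1284]
ee_rot: [[0.966, 0.259, -0.007], [0.259, -0.966, -0.002], [-0.007, 0.0, -1.0]]
wrist_force: [-1.0, -0.1, -4.3]
width: 0.342
```

```bash
python3 -c "
from h import *
plan(.4415,.3236,.12,15.1)
p,d=snap('scene','s1');cv2.imwrite('pics/s1c.png',cv2.resize(p[60:260,260:460],None,fx=3,fy=3))
snap('wrist','w2')"
```

```text
t=4.15 pos=[0.4426 0.3223 0.1284] F=[-1.  -0.1 -4.3] w=0.342 delta_mm=[-0.7 -1.5  8.4] turn_deg=[ 0.01  0.4  -0.1 ]
```

View pics/s1c.png

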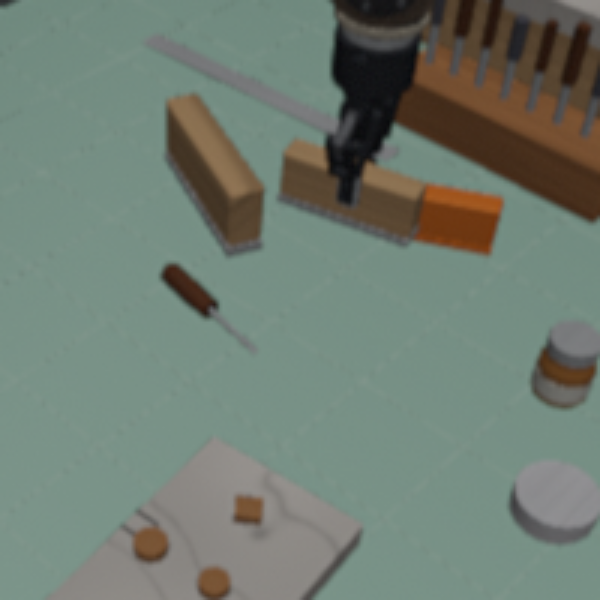

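View pics/w2.png

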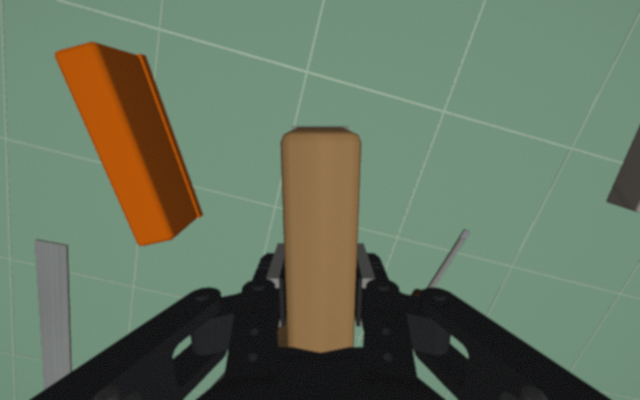

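The block is held level. The wrist view shows its top face spanning (282–360, 130–345), centred in the jaws, and the scene view shows it clear of the mat. Next I get its sole height relative to the TCP.

```bash
python3 -c "
from h import *
p,d,K,W=load('w2')
for u,v in [(320,150),(320,200),(320,250),(300,300),(340,300),(320,300)]: print(dep(K,W,u,v,d[v,u]).round(4))
for u,v in [(285,137),(355,137)]: print('end',ray(K,W,u,v,.165).round(4))
p,d,K,W=load('s1')
for a,b in [(345,200),(320,205),(380,225),(290,185),(350,187)]:
  u,v=260+a/3,60+b/3; print(dep(K,W,u,v,d[int(v),int(u)]).round(4))
# y slab approach plan: 
c=np.array([.5937,-.0436]);a=np.radians(6.2);ex=np.array([np.cos(a),np.sin(a)]);ey=np.array([-ex[1],ex[0]])
for n,P in dict(A=(.5515,-.0616),C=(.5847,.0215),A2=(.6148,-.0533),B=(.6293,-.1118)).items(): print(n,((np.array(P)-c)@ex).round(4),((np.array(P)-c)@ey).round(4))
"
```

```text
[0.5008 0.337  0.16  ]
[0.4827 0.3321 0.1601]
[0.463  0.3268 0.1611]
[0.4393 0.3291 0.1619]
[0.4436 0.3131 0.162 ]
[0.4416 0.3211 0.1622]
end [0.5026 0.3498 0.165 ]
end [0.5088 0.3267 0.165 ]
[0.4545 0.2948 0.1415]
[0.4215 0.3014 0.1142]
[0.481  0.3208 0.1122]
[0.3897 0.2917 0.1265]
[0.4557 0.2983 0.1553]
A -0.0439 -0.0133
C -0.0019 0.0657
A2 0.0199 -0.0119
B 0.028 -0.0716
```

```bash
cat >> h.py <<'E'
_c=np.array([.5937,-.0436]);_a=np.radians(6.2);_ex=np.array([np.cos(_a),np.sin(_a)]);_ey=np.array([-_ex[1],_ex[0]])
def slab(x,y): return _c+_ex*x+_ey*y
E
python3 -c "
from h import *
print(slab(-.003,-.115),slab(-.003,.14))
plan(*slab(-.003,-.115),.115,6.2)"
```

```text
[ 0.60313747 -0.15825136] [0.57559764 0.09525714]
t=4.25 pos=[0.4424 0.3222 0.1275] F=[-0.7 -0.6 -2.4] w=0.343 delta_mm=[ 31.  505.7  12.5] turn_deg=[0.07 0.48 8.8 ]
```

>>> {"op": "step_arm", "data": {
  "deltas": [
    [0.6,0.008,0.036,0,0,0.3,0.8],
    [0.6,0.008,0.036,0,0,0,0.8],
    [0.6,0.008,0.036,0,0,0,0.8],
    [0.6,0.008,0.036,0,0,0,0.8],
    [0.6,0.006,0.036,0,0,0,0.8],
    [0.6,0.006,0.036,0,0,0,0.8],
    [0.6,0.006,0.036,0,0,0,0.8],
    [0.6,0.006,0.036,0,0,0,0.8],
    [0.6,0.006,0.036,0,0,0,0.8],
    [0.6,0.006,0.036,0,0,0,0.8],
    [0.6,0.006,0.03,0,0,0,0.8]
  ]
}}

```text
clock: 5.17
tool_pos: [0.5876, -0.0572, 0.1073]
ee_rot: [[0.993, 0.112, -0.029], [0.112, -0.994, -0.003], [-0.03, -0.001, -1.0]]
wrist_force: [0.5, 1.0, -3.8]
width: 0.34
```

```bash
python3 -c "
from h import *
plan(*slab(-.003,-.115),.115,6.2)"
```

```text
t=5.17 pos=[ 0.5876 -0.0572  0.1073] F=[ 0.5  1.  -3.8] w=0.340 delta_mm=[  3.9 102.1  -7.9] turn_deg=[-0.04  1.69  0.22]
```

>>> {"op": "step_arm", "data": {
  "deltas": [
    [0.6,0.002,0.035,-0.004,0,0.8,0],
    [0.6,0.002,0.035,-0.002,0,0.6,0],
    [0.6,0,0.02,0,0,0.3,0],
    [0.6,0,0,0,0,0,0],
    [0.6,0,0,0,0,0,0]
  ]
}}

```text
clock: 5.58
tool_pos: [0.6001, -0.1571, 0.1024]
ee_rot: [[0.995, 0.104, -0.011], [0.104, -0.995, 0.004], [-0.01, -0.005, -1.0]]
wrist_force: [-0.3, -0.7, -3.5]
width: 0.344
```

```bash
python3 -c "
from h import *
plan(*slab(-.003,-.115),.061,6.2)"
```

```text
t=5.58 pos=[ 0.6001 -0.1571  0.1024] F=[-0.3 -0.7 -3.5] w=0.344 delta_mm=[ 3.3  1.7 41.3] turn_deg=[-0.31  0.58 -0.24]
```

>>> {"op": "step_arm", "data": {
  "deltas": [
    [0.6,0.002,0.001,0.015,-0.3,0.5,-0.2],
    [0.6,0.001,0,0.015,0,0.2,0],
    [0.6,0,0,0.008,0,0,0],
    [0.6,0,0,0,0,0,0],
    [0.6,0,0,0,0,0,0]
  ]
}}

```text
clock: 6.0
tool_pos: [0.6008, -0.1537, 0.0579]
ee_rot: [[0.994, 0.109, -0.006], [0.109, -0.994, 0.004], [-0.005, -0.004, -1.0]]
wrist_force: [0.1, -0.7, -1.7]
width: 0.341
```

```bash
python3 -c "
from h import *
plan(*slab(-.003,-.115),.061,6.2)
snap('wrist','w3');p,d=snap('scene','s3');cv2.imwrite('pics/s3c.png',cv2.resize(p[160:330,200:440],None,fx=3,fy=3))"
```

```text
t=6.00 pos=[ 0.6008 -0.1537  0.0579] F=[ 0.1 -0.7 -1.7] w=0.341 delta_mm=[ 1.8  4.8 -3.1] turn_deg=[-0.24  0.31  0.07]
```

View pics/s3c.png

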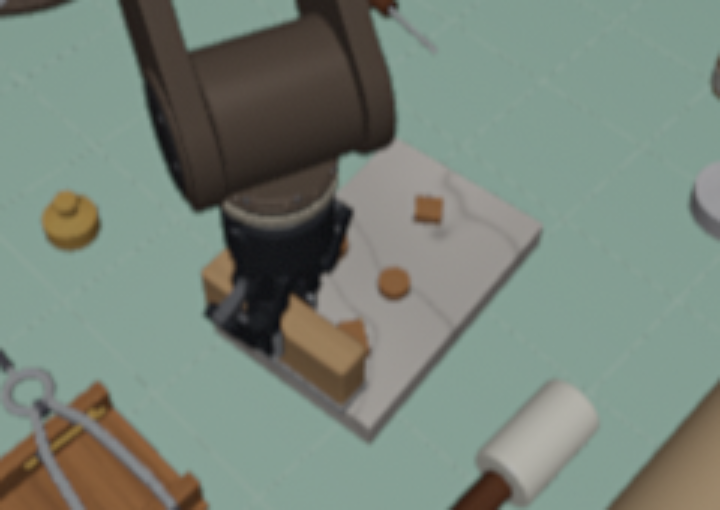

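>>> {"op": "step_arm", "data": {
  "deltas": [
    [0.6,0,-0.005,-0.002,0,0.2,0],
    [0.6,0,-0.012,-0.0005,0,0,0],
    [0.6,0,-0.016,0,0,0,0],
    [0.6,0,-0.018,0,0,0,0],
    [0.6,0,-0.018,0,0,0,0]
  ]
}}

```text
clock: 6.52
tool_pos: [0.594, -0.0822, 0.0643]
ee_rot: [[0.994, 0.106, 0.004], [0.106, -0.994, 0.002], [0.004, -0.002, -1.0]]
wrist_force: [-0.1, -0.4, -3.4]
width: 0.343
```

```bash
python3 -c "
from h import *
plan(*slab(-.003,.14),.06,6.2)"
```

```text
t=6.52 pos=[ 0.594  -0.0822  0.0643] F=[-0.1 -0.4 -3.4] w=0.343 delta_mm=[   0.5 -178.4    4.6] turn_deg=[-0.09 -0.22 -0.13]
```

>>> {"op": "step_arm", "data": {
  "deltas": [
    [0.6,0,-0.015,0.003,0,0,0],
    [0.6,0,-0.016,0.001,0,0,0],
    [0.6,0,-0.018,0,0,0,0],
    [0.6,0,-0.018,0,0,0,0]
  ]
}}

```text
clock: 6.85
tool_pos: [0.5851, -0.0066, 0.0626]
ee_rot: [[0.994, 0.108, 0.006], [0.108, -0.994, 0.002], [0.006, -0.001, -1.0]]
wrist_force: [0.7, 0.2, -3.5]
width: 0.35
```

```bash
python3 -c "
from h import *
plan(*slab(-.003,.14),.06,6.2)
p,d=snap('scene','s4');cv2.imwrite('pics/s4c.png',cv2.resize(p[160:330,200:440],None,fx=3,fy=3))"
```

```text
t=6.85 pos=[ 0.5851 -0.0066  0.0626] F=[ 0.7  0.2 -3.5] w=0.350 delta_mm=[   1.5 -102.2    2.8] turn_deg=[-0.07 -0.36 -0.01]
```

View pics/s4c.png

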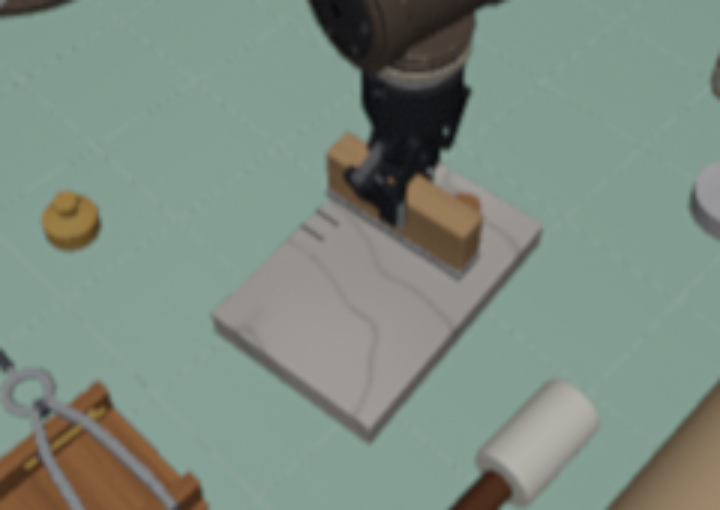

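The slab behind the block at s4c (380,200) is clear of chips, so they are all ahead of it. I continue past the edge.

>>> {"op": "step_arm", "data": {
  "deltas": [
    [0.6,0,-0.015,0.002,0,-0.2,0],
    [0.6,0,-0.018,0.001,0,0,0],
    [0.6,0,-0.02,0,0,0,0],
    [0.6,0,-0.02,0,0,0,0],
    [0.6,0,-0.02,0,0,0,0],
    [0.6,0,-0.015,0,0,0,0]
  ]
}}

```text
clock: 7.4
tool_pos: [0.569, 0.1151, 0.063]
ee_rot: [[0.994, 0.112, 0.005], [0.112, -0.994, 0.002], [0.006, -0.002, -1.0]]
wrist_force: [0.7, 0.2, -3.6]
width: 0.342
```

```bash
python3 -c "
from h import *
plan(*slab(-.003,.15),.06,6.2)
p,d=snap('scene','s5');cv2.imwrite('pics/s5c.png',cv2.resize(p[100:290,240:480],None,fx=3,fy=3))"
```

```text
t=7.40 pos=[0.569  0.1151 0.063 ] F=[ 0.7  0.2 -3.6] w=0.342 delta_mm=[ 4.4 10.4  3. ] turn_deg=[-0.1  -0.32  0.25]
```

View pics/s5c.png

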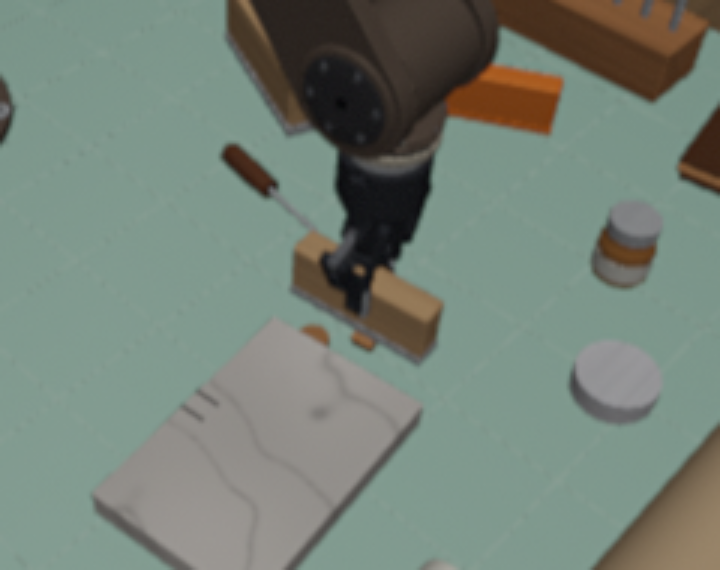

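The slab is clear, and the chips are on the mat at its +y side, s5c (314,332) and (362,340). I raise the block and look from above for a free spot.

>>> {"op": "step_arm", "data": {
  "deltas": [
    [0.6,0,-0.005,-0.02,0,0,0],
    [0.6,0,-0.01,-0.04,0,0,0],
    [0.6,0,-0.01,-0.04,0,0,0],
    [0.6,0,0,0,0,0,0]
  ]
}}

```text
clock: 7.78
tool_pos: [0.561, 0.1486, 0.1662]
ee_rot: [[0.993, 0.119, 0.001], [0.119, -0.993, 0.003], [0.001, -0.003, -1.0]]
wrist_force: [2.0, -0.1, -2.9]
width: 0.342
```

```bash
python3 -c "
from h import *
plan(*slab(-.003,.15),.06,6.2)
p,d=snap('top','t6');cv2.imwrite('pics/t6c.png',cv2.resize(p[80:280,180:430],None,fx=3,fy=3))
snap('wrist','w6')"
```

```text
t=7.78 pos=[0.561  0.1486 0.1662] F=[ 2.  -0.1 -2.9] w=0.342 delta_mm=[  8.1  45.  106.1] turn_deg=[-0.17 -0.07  0.62]
```

View pics/t6c.png

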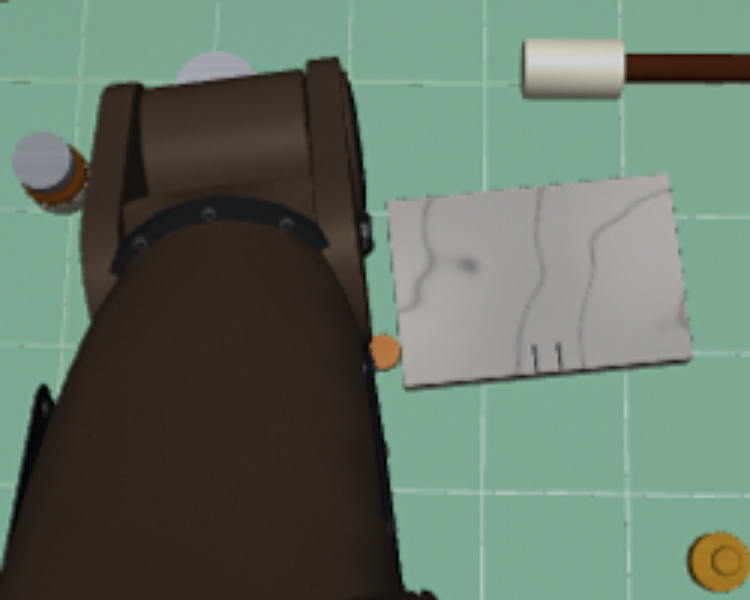

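View pics/w6.png

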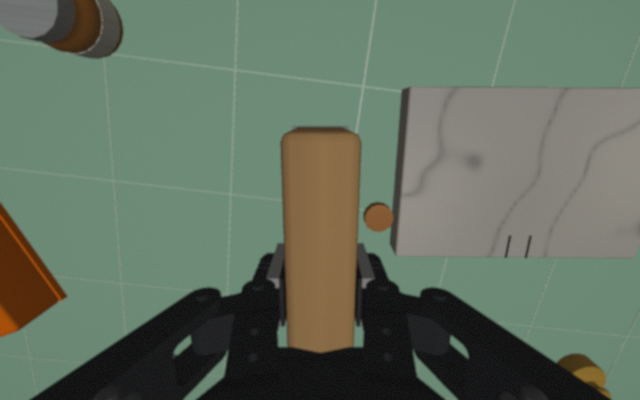

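>>> {"op": "step_arm", "data": {
  "deltas": [
    [0.6,0.008,-0.03,0,0,0,0],
    [0.6,0.008,-0.03,0,0,0,0],
    [0.6,0.008,-0.025,0,0,0,0],
    [0.6,0.005,0,0,0,0,0],
    [0.6,0,0,0,0,0,0]
  ]
}}

```text
clock: 8.3
tool_pos: [0.5744, 0.2374, 0.1545]
ee_rot: [[0.993, 0.116, -0.014], [0.116, -0.993, -0.001], [-0.014, -0.001, -1.0]]
wrist_force: [0.5, -1.0, -3.4]
width: 0.337
```

```bash
python3 -c "
from h import *
plan(.59,.2,.06,6.2)
p,d=snap('scene','s7');cv2.imwrite('pics/s7c.png',cv2.resize(p[100:290,240:480],None,fx=3,fy=3))
snap('wrist','w7')"
```

```text
t=8.30 pos=[0.5744 0.2374 0.1545] F=[ 0.5 -1.  -3.4] w=0.337 delta_mm=[12.4 39.  94.3] turn_deg=[-0.05  0.8   0.49]
```

View pics/s7c.png

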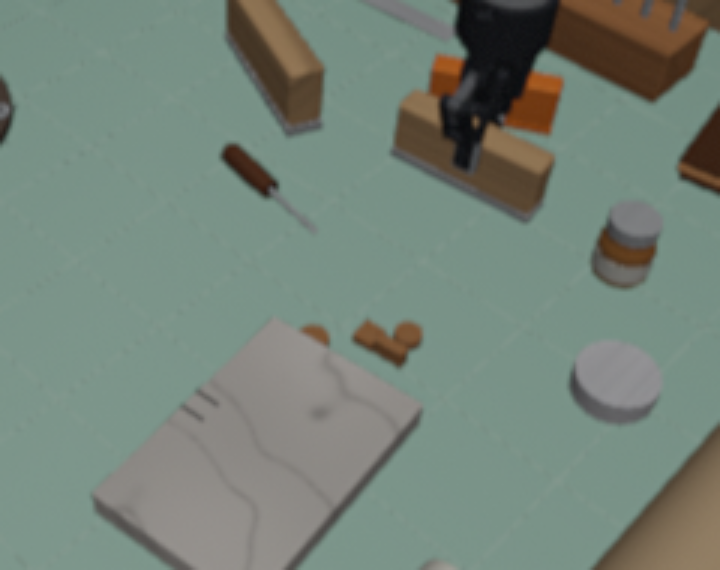

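View pics/w7.png

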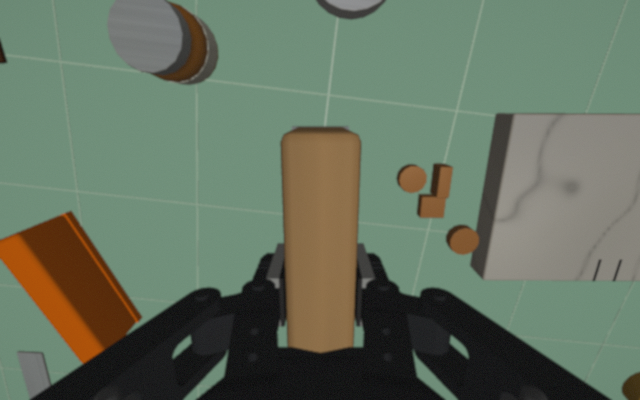

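```bash
python3 -c "
from h import *
p,d,K,W=load('w7')
for u,v in [(411,179),(442,182),(431,207),(462,240)]: print(ray(K,W,u,v,.012).round(4))
plan(.575,.178,.06,6.2);plan(.575,.178,.027,6.2)"
```

```text
[0.5935 0.1517 0.012 ]
[0.5941 0.1216 0.012 ]
[0.5682 0.1264 0.012 ]
[0.5372 0.0872 0.012 ]
t=8.40 pos=[0.5739 0.2364 0.1547] F=[-0.1 -1.1 -3.9] w=0.341 delta_mm=[-4.2 58.2 94.8] turn_deg=[-0.05  0.84  0.43]
t=8.40 pos=[0.5739 0.2364 0.1547] F=[-0.1 -1.1 -3.9] w=0.341 delta_mm=[ -3.7  58.3 127.7] turn_deg=[-0.05  0.84  0.43]
```

>>> {"op": "step_arm", "data": {
  "deltas": [
    [0.6,0,0.015,0.02,0,0.5,0.3],
    [0.6,0,0.015,0.03,0,0.3,0],
    [0.6,0,0.003,0.03,0,0,0],
    [0.6,0,0,0.02,0,0,0],
    [0.6,0,0,0.006,0,0,0],
    [0.6,0,0,0,0,0,0]
  ]
}}

```text
clock: 8.9
tool_pos: [0.5754, 0.1967, 0.0444]
ee_rot: [[0.994, 0.105, -0.001], [0.105, -0.994, 0.0], [-0.001, -0.0, -1.0]]
wrist_force: [-0.0, 0.5, -3.3]
width: 0.34
```

```bash
python3 -c "
from h import *
plan(.575,.202,.0275,6.2)"
```

```text
t=8.90 pos=[0.5754 0.1967 0.0444] F=[-0.   0.5 -3.3] w=0.340 delta_mm=[ 0.2 -5.3 16.9] turn_deg=[-0.02  0.06 -0.18]
```

>>> {"op": "step_arm", "data": {
  "deltas": [
    [0.6,0,-0.004,0.007,0,0,0],
    [0.6,0,0,0.005,0,0,0],
    [0.6,0,0,0.002,0,0,0],
    [0.6,0,0,0,0,0,0]
  ]
}}

```text
clock: 9.23
tool_pos: [0.5759, 0.2006, 0.0319]
ee_rot: [[0.995, 0.104, 0.002], [0.104, -0.995, 0.001], [0.002, -0.001, -1.0]]
wrist_force: [0.5, -0.1, -4.2]
width: 0.341
```

```bash
python3 -c "
from h import *
plan(.575,.202,.0275,6.2)"
```

```text
t=9.23 pos=[0.5759 0.2006 0.0319] F=[ 0.5 -0.1 -4.2] w=0.341 delta_mm=[-0.8 -1.5  4.4] turn_deg=[-0.04 -0.11 -0.24]
```

>>> {"op": "step_arm", "data": {
  "deltas": [
    [0.6,0,0,0.003,0,0,0],
    [0.6,0,0,0.002,0,0,0],
    [0.6,0,0,0.001,0,0,0],
    [0.6,0,0,0.0005,0,0,0]
  ]
}}

```text
clock: 9.57
tool_pos: [0.5767, 0.2013, 0.0272]
ee_rot: [[0.994, 0.105, 0.005], [0.105, -0.994, 0.002], [0.005, -0.001, -1.0]]
wrist_force: [-3.1, -1.5, 3.8]
width: 0.342
```

```bash
python3 -c "
from h import *
plan(.575,.202,.0275,6.2)"
```

```text
t=9.57 pos=[0.5767 0.2013 0.0272] F=[-3.1 -1.5  3.8] w=0.342 delta_mm=[-1.7 -0.8 -0.4] turn_deg=[-0.06 -0.31 -0.18]
```

>>> {"op": "step_arm", "data": {
  "deltas": [
    [0.1,0,0,0,0,0,0],
    [-0.3,0,0,0,0,0,0],
    [-0.5,0,0,0,0,0,0],
    [-0.5,0,0,-0.005,0,0,0],
    [-0.5,0,0,-0.03,0,0,0],
    [-0.5,0,0,-0.04,0,0,0],
    [-0.5,0,0,-0.04,0,0,0],
    [-0.5,0,0,0,0,0,0]
  ]
}}

```text
clock: 10.23
tool_pos: [0.5763, 0.2012, 0.1473]
ee_rot: [[0.994, 0.105, 0.004], [0.105, -0.994, 0.001], [0.004, -0.001, -1.0]]
wrist_force: [-0.2, -0.9, 0.3]
width: 0.755
```

```bash
python3 -c "
from h import *
plan(.577,-.3,.18,-2.3)
p,d=snap('scene','s8');cv2.imwrite('pics/s8c.png',cv2.resize(p[100:290,240:480],None,fx=3,fy=3))"
```

```text
t=10.23 pos=[0.5763 0.2012 0.1473] F=[-0.2 -0.9  0.3] w=0.755 delta_mm=[-51.7 498.4 -33.4] turn_deg=[-0.08 -0.25  8.31]
```

View pics/s8c.png

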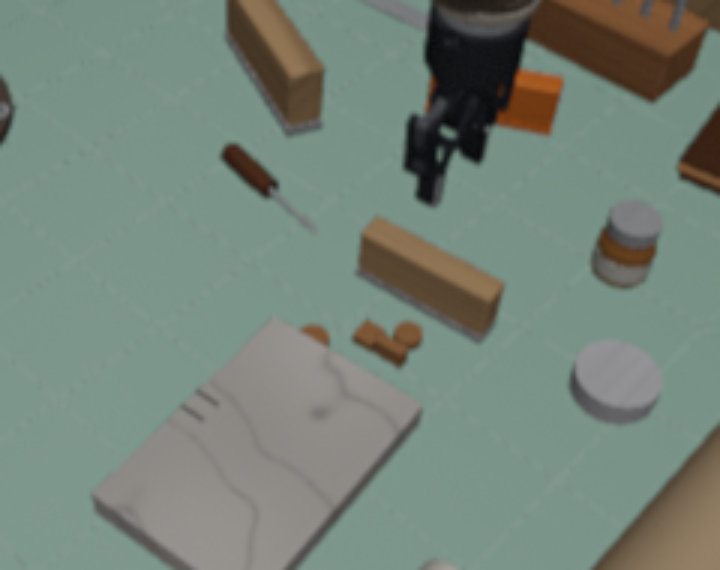

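>>> {"op": "step_arm", "data": {
  "deltas": [
    [-1,-0.012,0.035,-0.005,0,0,0.7],
    [-1,-0.012,0.037,-0.005,0,0,0],
    [-1,-0.012,0.037,-0.005,0,0,0],
    [-1,-0.012,0.037,0,0,0,0],
    [-1,-0.012,0.037,0,0,0,0],
    [-1,-0.012,0.03,0,0,0,0],
    [-1,-0.01,0.015,0,0,0,0],
    [-1,0,0,0,0,0,0],
    [-1,0,0,0,0,0,0]
  ]
}}

```text
clock: 11.03
tool_pos: [0.5107, -0.0421, 0.1562]
ee_rot: [[0.995, 0.095, 0.0], [0.095, -0.995, 0.002], [0.001, -0.002, -1.0]]
wrist_force: [-0.4, 1.2, 0.7]
width: 1.001
```

```bash
python3 -c "
from h import *
plan(.577,-.3,.18,-2.3)
snap('wrist','w9')"
```

```text
t=11.03 pos=[ 0.5107 -0.0421  0.1562] F=[-0.4  1.2  0.7] w=1.001 delta_mm=[ 41.5 262.9 -24.3] turn_deg=[-0.11 -0.03  7.74]
```

View pics/w9.png

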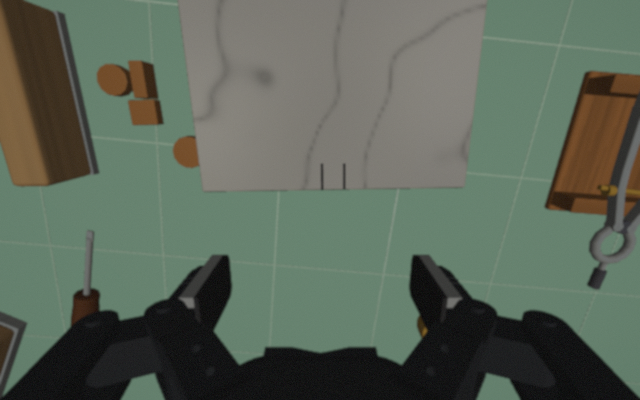

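```bash
python3 -c "
from h import *
p,d,K,W=load('w9')
cv2.imwrite('pics/w9c.png',cv2.resize(p[150:200,295:375],None,fx=8,fy=8,interpolation=cv2.INTER_CUBIC))
g=cv2.cvtColor(p,cv2.COLOR_BGR2GRAY).astype(float)
o=[]
for lo,hi in((316,329),(338,352)):
  L=[]
  for v in range(166,186):
    r=g[v,lo:hi]; w=np.clip(np.median(r)-8-r,0,None)
    if w.sum()>0: L.append((np.sum(w*np.arange(lo,hi))/w.sum(),v))
  L=np.array(L); f=np.polyfit(L[:,1],L[:,0],1)
  q=np.array([ray(K,W,np.polyval(f,v),v,.03) for v in(163.5,188)]);print(q.round(4),np.degrees(np.arctan2(*(q[0]-q[1])[[1,0]])));o.append(q)
e=np.array([ray(K,W,u,v,.03) for u,v in[(204,191),(464,187)]]);print(e.round(4),np.degrees(np.arctan2(*(e[0]-e[1])[[1,0]]))-90,np.linalg.norm(e[0]-e[1]))
print(np.linalg.norm(o[0].mean(0)-o[1].mean(0)))
"
```

```text
[[ 0.54   -0.0409  0.03  ]
 [ 0.5177 -0.0432  0.03  ]] 6.066242766165378
[[ 0.5419 -0.0606  0.03  ]
 [ 0.5197 -0.0632  0.03  ]] 6.629594985995639
[[ 0.5046  0.0637  0.03  ]
 [ 0.531  -0.1716  0.03  ]] 6.394490922950894 0.2367917652019514
0.019903223998009277
```

View pics/w9c.png

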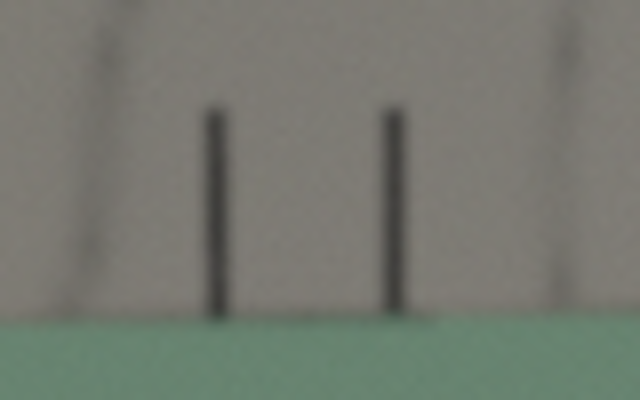

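The engraved lines show at w9 (322,175) and (344,175), with mid-point (0.530,-0.052) and yaw about 6.35°. Next I move to the dividers.

>>> {"op": "step_arm", "data": {
  "deltas": [
    [-1,0.003,0.034,-0.002,0,0,1],
    [-1,0.003,0.036,-0.002,0,0,1],
    [-1,0.003,0.036,-0.002,0,0,1],
    [-1,0.003,0.036,0,0,0,1],
    [-1,0.002,0.036,0,0,0,1],
    [-1,0,0.035,0,0,0,1],
    [-1,0,0.02,0,0,0,0.5],
    [-1,0,0,0,0,0,0],
    [-1,0,0,0,0,0,0]
  ]
}}

```text
clock: 11.83
tool_pos: [0.5434, -0.2728, 0.1583]
ee_rot: [[1.0, -0.007, -0.001], [-0.007, -1.0, 0.004], [-0.001, -0.004, -1.0]]
wrist_force: [0.3, 0.8, -0.2]
width: 1.001
```

```bash
python3 -c "
from h import *
plan(.577,-.32,.18,-2.3)
snap('wrist','w10')"
```

```text
t=11.83 pos=[ 0.5434 -0.2728  0.1583] F=[ 0.3  0.8 -0.2] w=1.001 delta_mm=[ 33.9  46.9 -21.9] turn_deg=[-0.2   0.08  1.89]
```

View pics/w10.png

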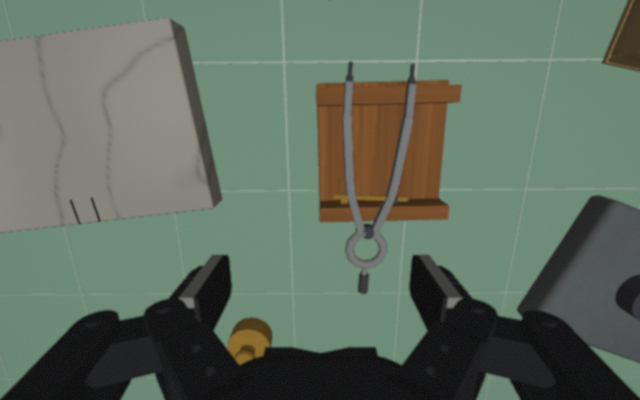

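```bash
python3 -c "
from h import *
p,d,K,W=load('w10')
cv2.imwrite('pics/w10c.png',cv2.resize(p[50:310,300:480],None,fx=3,fy=3,interpolation=cv2.INTER_CUBIC)[:780,:540][:600])
q={n:ray(K,W,u,v,.039) for n,(u,v) in dict(pl=(350,64),pr=(413,66),knob=(363,292),ring=(366,249)).items()}
for n in q: print(n,q[n].round(4))
m=(q['pl']+q['pr'])/2; e=m-q['knob'];print(np.linalg.norm(e),np.degrees(np.arctan2(e[1],e[0])), m, (m-e/np.linalg.norm(e)*.072).round(4), np.linalg.norm(q['pl']-q['pr']))
"
```

```text
pl [ 0.6526 -0.2974  0.039 ]
pr [ 0.6507 -0.3472  0.039 ]
knob [ 0.446  -0.3144  0.039 ]
ring [ 0.4924 -0.3157  0.039 ]
0.20575715468274558 -2.187282773039529 [ 0.65165632 -0.32229026  0.039     ] [ 0.5797 -0.3195  0.039 ] 0.049892131951527814
```

View pics/w10c.png

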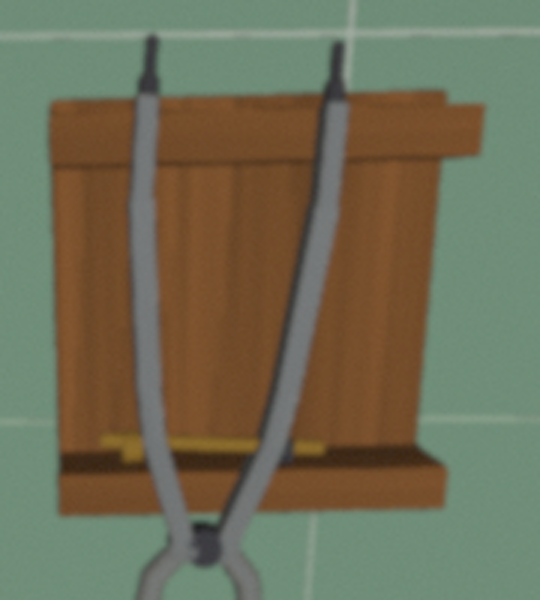

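```bash
python3 -c "
from h import *
plan(.5795,-.3195,.09,-2.2)"
```

```text
t=11.88 pos=[ 0.5434 -0.2724  0.1582] F=[ 0.3 -0.4  0.1] w=1.000 delta_mm=[36.5 47.1 68. ] turn_deg=[-0.2   0.09  1.83]
```

>>> {"op": "step_arm", "data": {
  "deltas": [
    [-1,0.012,0.015,0.015,0,0,0.6],
    [-1,0.012,0.015,0.02,0,0,0.6],
    [-1,0.01,0.013,0.02,0,0,0.4],
    [-1,0.002,0.002,0.01,0,0,0.2],
    [-1,0,0,0,0,0,0],
    [-1,0,0,0,0,0,0]
  ]
}}

```text
clock: 12.38
tool_pos: [0.583, -0.308, 0.0915]
ee_rot: [[1.0, -0.027, -0.002], [-0.027, -1.0, 0.005], [-0.002, -0.005, -1.0]]
wrist_force: [0.0, 0.4, 0.3]
width: 1.001
```

```bash
python3 -c "
from h import *
plan(.5795,-.3195,.016,-2.2)"
```

```text
t=12.38 pos=[ 0.583  -0.308   0.0915] F=[0.  0.4 0.3] w=1.001 delta_mm=[-3.1 12.  75.5] turn_deg=[-0.26  0.1   0.63]
```

>>> {"op": "step_arm", "data": {
  "deltas": [
    [-1,-0.002,0.009,0.008,-0.2,0,0.6],
    [-1,-0.001,0.003,0.008,0,0,0],
    [-1,0,0,0.008,0,0,0],
    [-1,0,0,0,0,0,0],
    [-1,0,0,0,0,0,0]
  ]
}}

```text
clock: 12.8
tool_pos: [0.5793, -0.3181, 0.0685]
ee_rot: [[0.999, -0.036, 0.0], [-0.036, -0.999, -0.001], [0.0, 0.001, -1.0]]
wrist_force: [-0.3, 0.3, 0.0]
width: 0.997
```

```bash
python3 -c "
from h import *
plan(.5795,-.3195,.016,-2.2)
p,d=snap('wrist','w11')"
```

```text
t=12.80 pos=[ 0.5793 -0.3181  0.0685] F=[-0.3  0.3  0. ] w=0.997 delta_mm=[ 0.2  1.4 52.5] turn_deg=[ 0.03 -0.02  0.15]
```

View pics/w11.png

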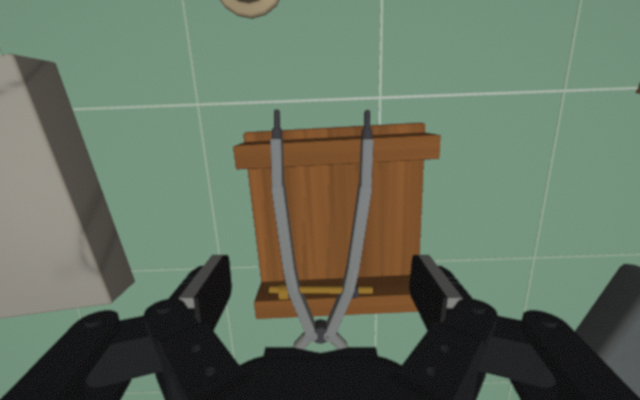

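The legs sit symmetrically between the open fingers, with the points at (277,112) and (367,112). I descend.

>>> {"op": "step_arm", "data": {
  "deltas": [
    [-1,0,0.001,0.015,0,0,0],
    [-1,0,0,0.018,0,0,0],
    [-1,0,0,0.01,0,0,0],
    [-1,0,0,0.003,0,0,0],
    [-1,0,0,0,0,0,0]
  ]
}}

```text
clock: 13.27
tool_pos: [0.5802, -0.3197, 0.0235]
ee_rot: [[0.999, -0.036, 0.004], [-0.036, -0.999, -0.003], [0.004, 0.003, -1.0]]
wrist_force: [0.4, 0.6, -0.8]
width: 0.995
```

```bash
python3 -c "
from h import *
plan(.5795,-.3195,.016,-2.2)"
```

```text
t=13.27 pos=[ 0.5802 -0.3197  0.0235] F=[ 0.4  0.6 -0.8] w=0.995 delta_mm=[-0.7 -0.2  7.5] turn_deg=[ 0.15 -0.22  0.13]
```

>>> {"op": "step_arm", "data": {
  "deltas": [
    [-0.6,0,0,0.004,0,0,0],
    [-0.35,0,0,0.002,0,0,0],
    [-0.35,0,0,0,0,0,0],
    [-0.35,0,0,0,0,0,0]
  ],
  "newtons": 30
}}

```text
clock: 13.6
tool_pos: [0.5809, -0.3201, 0.0189]
ee_rot: [[0.999, -0.036, 0.006], [-0.036, -0.999, -0.004], [0.006, 0.004, -1.0]]
wrist_force: [0.2, -0.1, 0.5]
width: 0.676
```

```bash
python3 -c "
from h import *
plan(.5795,-.3195,.016,-2.2)"
```

```text
t=13.60 pos=[ 0.5809 -0.3201  0.0189] F=[ 0.2 -0.1  0.5] w=0.676 delta_mm=[-1.5 -0.6  2.9] turn_deg=[ 0.21 -0.32  0.14]
```

>>> {"op": "step_arm", "data": {
  "deltas": [
    [-0.35,-0.0015,-0.0005,0.002,0.2,-0.3,0],
    [-0.3,0,0,0.001,0,0,0],
    [-0.15,0,0,0,0,0,0],
    [-0.15,0,0,0,0,0,0],
    [-0.15,0,0,0,0,0,0]
  ]
}}

```text
clock: 14.02
tool_pos: [0.58, -0.32, 0.0173]
ee_rot: [[0.999, -0.036, 0.002], [-0.036, -0.999, -0.001], [0.002, 0.001, -1.0]]
wrist_force: [1.1, 0.0, 0.2]
width: 0.575
```

```bash
python3 -c "
from h import *
plan(.5795,-.3195,.016,-2.2)
p,d=snap('wrist','w12')
p,d=snap('scene','s12');cv2.imwrite('pics/s12c.png',cv2.resize(p[250:370,150:310],None,fx=4,fy=4))"
```

```text
t=14.02 pos=[ 0.58   -0.32    0.0173] F=[1.1 0.  0.2] w=0.575 delta_mm=[-0.5 -0.4  1.3] turn_deg=[ 0.07 -0.12  0.13]
```

View pics/w12.png

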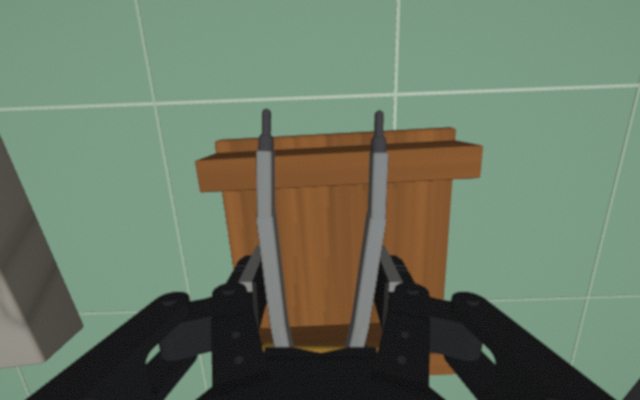

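View pics/s12c.png

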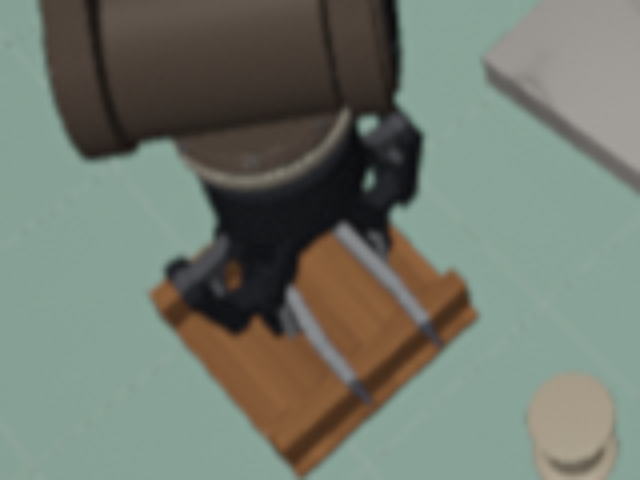

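>>> {"op": "step_arm", "data": {
  "deltas": [
    [-0.1,0,0,0,0,0,0],
    [-0.05,0,0,0,0,0,0],
    [0,0,0,0,0,0,0],
    [0.05,0,0,0,0,0,0],
    [0.1,0,0,0,0,0,0],
    [0.1,0,0,0,0,0,0],
    [0.1,0,0,0,0,0,0]
  ]
}}

```text
clock: 14.7
tool_pos: [0.5808, -0.3205, 0.0187]
ee_rot: [[0.999, -0.036, 0.004], [-0.036, -0.999, -0.003], [0.004, 0.003, -1.0]]
wrist_force: [0.4, 0.0, 2.4]
width: 0.453
```

```bash
python3 -c "
from h import *
plan(.5795,-.3195,.016,-2.2)
p,d=snap('wrist','w13')"
```

```text
t=14.70 pos=[ 0.5808 -0.3205  0.0187] F=[0.4 0.  2.4] w=0.453 delta_mm=[-1.3 -0.9  2.6] turn_deg=[ 0.16 -0.25  0.13]
```

View pics/w13.png

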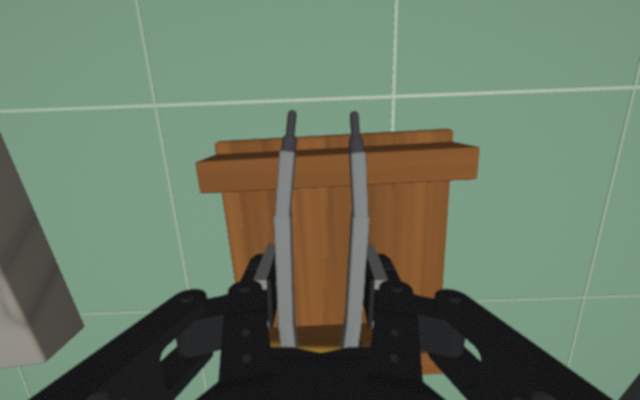

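>>> {"op": "step_arm", "data": {
  "deltas": [
    [0.13,0,0,0,0,0,0],
    [0.13,0,0,-0.005,0,-0.2,0],
    [0.14,0,0,-0.01,0,0,0],
    [0.14,0,0,-0.015,0,0,0],
    [0.14,0,0,-0.015,0,0,0],
    [0.14,0,0,-0.01,0,0,0],
    [0.14,0,0,0,0,0,0],
    [0.14,0,0,0,0,0,0]
  ]
}}

```text
clock: 15.42
tool_pos: [0.5794, -0.3194, 0.0761]
ee_rot: [[0.999, -0.036, -0.004], [-0.036, -0.999, -0.0], [-0.004, 0.0, -1.0]]
wrist_force: [-0.2, 0.1, -2.0]
width: 0.433
```

```bash
python3 -c "
from h import *
plan(.5795,-.3195,.016,-2.2)
p,d=snap('wrist','w14')
p,d=snap('scene','s14');cv2.imwrite('pics/s14c.png',cv2.resize(p[230:370,150:310],None,fx=4,fy=4))"
```

```text
t=15.42 pos=[ 0.5794 -0.3194  0.0761] F=[-0.2  0.1 -2. ] w=0.433 delta_mm=[ 0.3  0.1 60.1] turn_deg=[0.01 0.22 0.14]
```

View pics/w14.png

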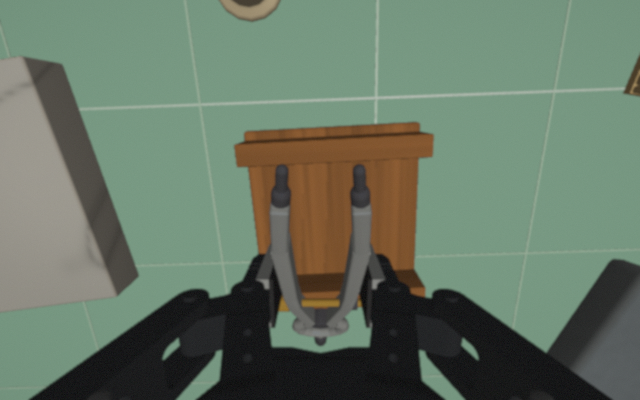

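View pics/s14c.png

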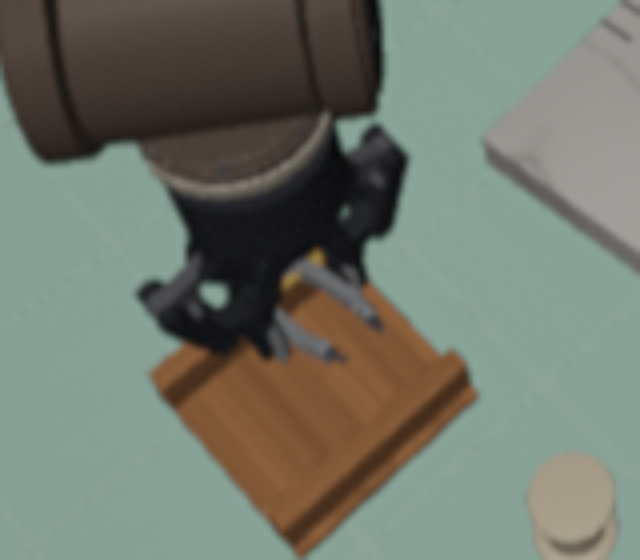

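Lifting shows a problem. The dividers pitched about the pads, and the points moved from w13 (291/354,115) to w14 (282/360,170), so they are tail-heavy. I set them back on the bearers and regrip further back on the flats.

>>> {"op": "step_arm", "data": {
  "deltas": [
    [0.14,0,0,0.01,0,0.2,0],
    [0.14,0,0,0.012,0,0,0],
    [0.14,0,0,0.01,0,0,0],
    [0.14,0,0,0.007,0,0,0],
    [0.14,0,0,0.005,0,0,0],
    [0.14,0,0,0.004,0,0,0],
    [0.14,0,0,0.003,0,0,0]
  ]
}}

```text
clock: 16.1
tool_pos: [0.5792, -0.3191, 0.0174]
ee_rot: [[0.999, -0.036, -0.002], [-0.036, -0.999, 0.001], [-0.002, -0.001, -1.0]]
wrist_force: [-0.5, 3.2, 17.6]
width: 0.432
```

```bash
python3 -c "
from h import *
plan(.5795,-.3195,.018,-2.2)
p,d=snap('wrist','w15')
p,d=snap('scene','s15');cv2.imwrite('pics/s15c.png',cv2.resize(p[230:370,150:310],None,fx=4,fy=4))"
```

```text
t=16.10 pos=[ 0.5792 -0.3191  0.0174] F=[-0.5  3.2 17.6] w=0.432 delta_mm=[ 0.3  0.4 -0.6] turn_deg=[-0.07  0.1   0.14]
```

View pics/w15.png

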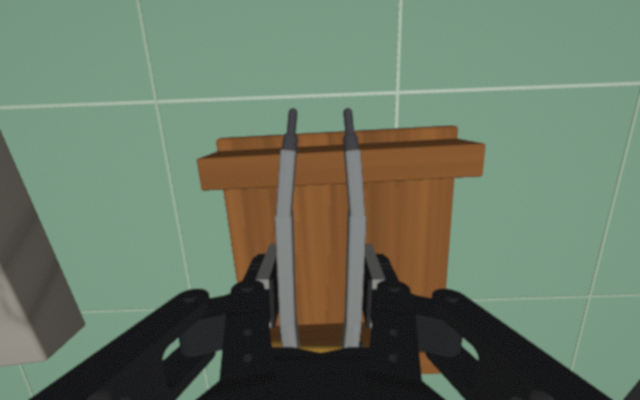

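View pics/s15c.png

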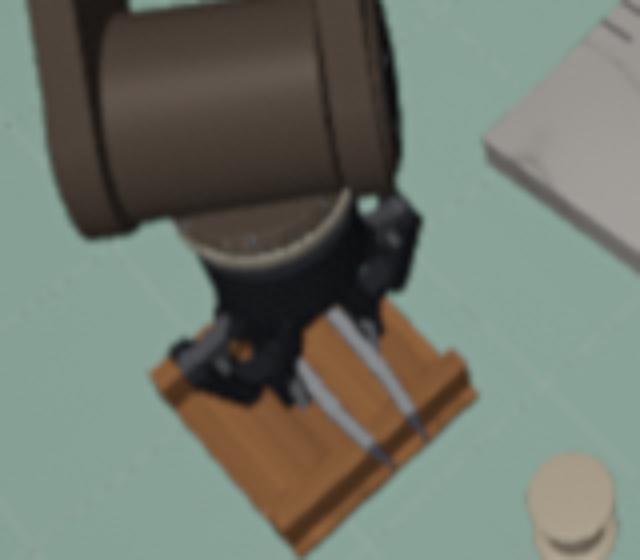

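>>> {"op": "step_arm", "data": {
  "deltas": [
    [0.05,0,0,0,0,0,0],
    [-0.05,0,0,0,0,0,0],
    [-0.15,0,0,0,0,0,0],
    [-0.3,0,0,0,0,0,0],
    [-0.4,0,0,0,0,0,0],
    [-0.4,0,0,0,0,0,0],
    [-0.4,-0.009,0,0,0,0,0],
    [-0.4,-0.009,0,0,0,0,0],
    [-0.4,0,0,0,0,0,0]
  ]
}}

```text
clock: 16.95
tool_pos: [0.5587, -0.3179, 0.0158]
ee_rot: [[0.999, -0.035, -0.004], [-0.035, -0.999, 0.002], [-0.004, -0.002, -1.0]]
wrist_force: [0.4, 0.3, 0.1]
width: 0.698
```

```bash
python3 -c "
from h import *
plan(.5605,-.319,.017,-2.2)
p,d=snap('wrist','w16')"
```

```text
t=16.95 pos=[ 0.5587 -0.3179  0.0158] F=[0.4 0.3 0.1] w=0.698 delta_mm=[ 1.8  1.  -1.2] turn_deg=[-0.13  0.22  0.18]
```

View pics/w16.png

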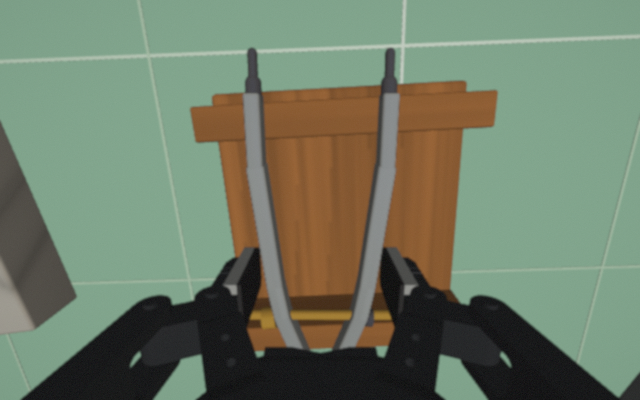

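```bash
python3 -c "
from h import *
p,d,K,W=load('w16')
s=sense();R=s['ee_rot'];t=s['tool_pos']
for n,u,v in [('pl',252,55),('pr',390,55),('kinkL',250,165),('kinkR',395,165),('screwL',250,317),('screwR',388,317),('botL',283,345),('botR',352,345)]:
  q=ray(K,W,u,v,.041); print(n,q.round(4),((q-t)@R*1e3).round(1))"
```

```text
pl [ 0.652  -0.2982  0.041 ] [ 91.8 -23.2 -25.3]
pr [ 0.6503 -0.3467  0.041 ] [ 91.8  25.3 -25.4]
kinkL [ 0.6132 -0.2935  0.041 ] [ 52.8 -26.6 -25.2]
kinkR [ 0.6112 -0.3498  0.041 ] [ 52.8  29.8 -25.3]
screwL [ 0.5436 -0.2863  0.041 ] [-17.  -31.2 -25. ]
screwR [ 0.5416 -0.3491  0.041 ] [-16.8  31.6 -25.1]
botL [ 0.5276 -0.3002  0.041 ] [-32.5 -16.7 -24.9]
botR [ 0.5266 -0.3327  0.041 ] [-32.4  15.7 -25. ]
```

>>> {"op": "step_arm", "data": {
  "deltas": [
    [-0.4,0.002,0.001,0,0,0.2,0.1],
    [-0.25,0,0,0,0,0,0],
    [-0.1,0,0,0,0,0,0],
    [0,0,0,0,0,0,0],
    [0.05,0,0,0,0,0,0],
    [0.1,0,0,0,0,0,0],
    [0.13,0,0,0,0,0,0],
    [0.13,0,0,0,0,0,0],
    [0.13,0,0,0,0,0,0]
  ]
}}

```text
clock: 17.75
tool_pos: [0.5629, -0.3199, 0.0181]
ee_rot: [[0.999, -0.037, 0.004], [-0.037, -0.999, -0.0], [0.004, -0.0, -1.0]]
wrist_force: [-0.7, 0.9, 2.4]
width: 0.439
```

```bash
python3 -c "
from h import *
plan(.5605,-.319,.017,-2.2)
p,d=snap('wrist','w17')"
```

```text
t=17.75 pos=[ 0.5629 -0.3199  0.0181] F=[-0.7  0.9  2.4] w=0.439 delta_mm=[-2.4 -0.8  1.1] turn_deg=[-0.   -0.2   0.07]
```

View pics/w17.png

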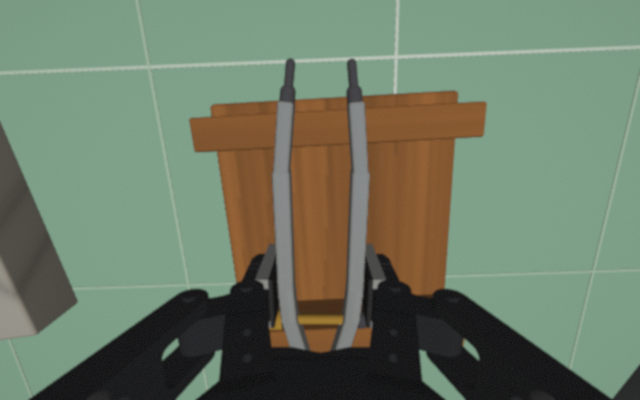

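>>> {"op": "step_arm", "data": {
  "deltas": [
    [0.14,0,0,-0.003,0,0,0],
    [0.14,0,0,-0.005,0,0,0],
    [0.14,0,0,-0.005,0,0,0],
    [0.14,0,0,-0.005,0,0,0],
    [0.14,0,0,-0.003,0,0,0],
    [0.14,0,0,0,0,0,0]
  ]
}}

```text
clock: 18.3
tool_pos: [0.5623, -0.3197, 0.0399]
ee_rot: [[0.999, -0.038, 0.002], [-0.038, -0.999, 0.001], [0.002, -0.001, -1.0]]
wrist_force: [0.7, -0.9, -1.9]
width: 0.432
```

```bash
python3 -c "
from h import *
plan(.5605,-.319,.017,-2.2)
p,d=snap('wrist','w18');K,W=load('w18')[2:]
s=sense();R=s['ee_rot'];t=s['tool_pos']
for v in range(70,240,10):
  for u in range(280,300):
    pass
p,d=snap('scene','s18');cv2.imwrite('pics/s18c.png',cv2.resize(p[230:370,150:310],None,fx=4,fy=4))"
```

```text
t=18.30 pos=[ 0.5623 -0.3197  0.0399] F=[ 0.7 -0.9 -1.9] w=0.432 delta_mm=[-1.9 -0.6 22.9] turn_deg=[-0.07 -0.11  0.04]
```

View pics/w18.png

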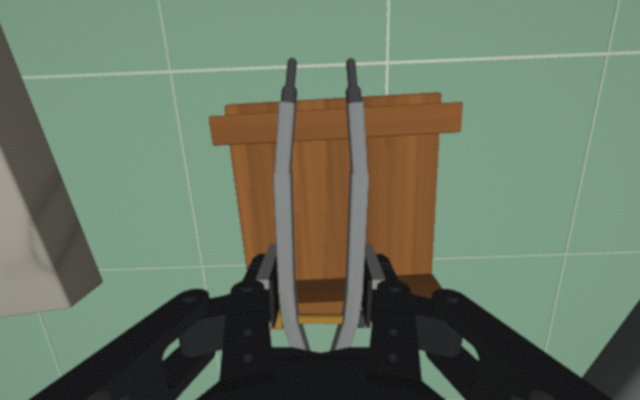

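View pics/s18c.png

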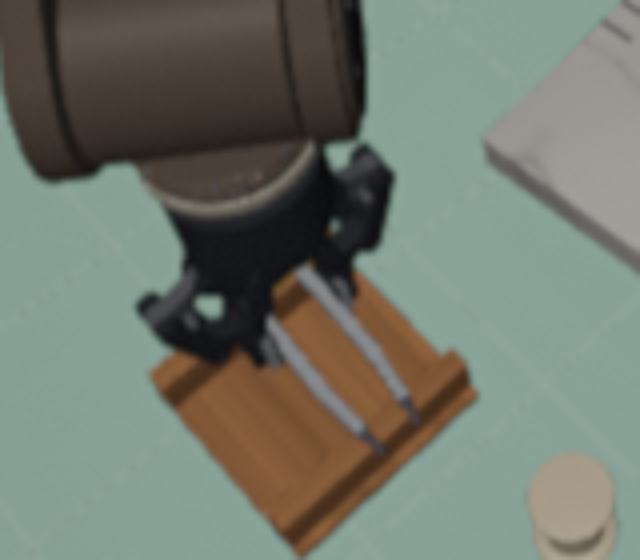

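This time they lifted level: the points at w18 (292,63) and (351,63) haven't moved relative to the gripper. I carry them gently up and across.

>>> {"op": "step_arm", "data": {
  "deltas": [
    [0.14,0,0,-0.006,0,0,0],
    [0.14,0,0,-0.01,0,0,0],
    [0.14,0,0,-0.012,0,0,0],
    [0.14,-0.002,-0.004,-0.012,0,0,-0.3],
    [0.14,-0.004,-0.008,-0.01,0,0,-0.5],
    [0.14,-0.006,-0.012,-0.005,0,0,-0.5],
    [0.14,-0.008,-0.015,0,0,0,-0.5],
    [0.14,-0.008,-0.015,0,0,0,-0.5],
    [0.14,-0.008,-0.015,0,0,0,-0.5]
  ]
}}

```text
clock: 19.15
tool_pos: [0.5249, -0.2465, 0.1028]
ee_rot: [[1.0, 0.014, 0.005], [0.014, -1.0, -0.001], [0.005, 0.001, -1.0]]
wrist_force: [0.1, 1.1, -1.9]
width: 0.43
```

```bash
python3 -c "
from h import *
plan(.442,-.062,.08,6.35)"
```

```text
t=19.15 pos=[ 0.5249 -0.2465  0.1028] F=[ 0.1  1.1 -1.9] w=0.430 delta_mm=[ -80.4 -185.7   22.3] turn_deg=[ 0.06 -0.29 -5.55]
```

>>> {"op": "step_arm", "data": {
  "deltas": [
    [0.14,-0.008,-0.015,0,0,-0.1,-0.5],
    [0.14,-0.008,-0.015,0,0,-0.1,-0.5],
    [0.14,-0.008,-0.016,0,0,0,-0.5],
    [0.14,-0.008,-0.016,0,0,0,-0.5],
    [0.14,-0.008,-0.016,0,0,0,-0.5],
    [0.14,-0.008,-0.016,0,0,0,-0.5],
    [0.14,-0.007,-0.016,0,0,0,-0.5],
    [0.14,-0.006,-0.014,0,0,0,-0.5],
    [0.14,-0.004,-0.01,0,0,0,0],
    [0.14,-0.002,-0.005,0,0,0,0],
    [0.14,0,0,0,0,0,0]
  ]
}}

```text
clock: 20.07
tool_pos: [0.4368, -0.0923, 0.11]
ee_rot: [[0.995, 0.099, 0.005], [0.099, -0.995, -0.002], [0.005, 0.002, -1.0]]
wrist_force: [0.8, 0.5, -2.1]
width: 0.434
```

```bash
python3 -c "
from h import *
plan(.442,-.062,.06,6.35)
snap('wrist','w20')"
```

```text
t=20.07 pos=[ 0.4368 -0.0923  0.11  ] F=[ 0.8  0.5 -2.1] w=0.434 delta_mm=[  7.9 -29.7  50. ] turn_deg=[ 0.12 -0.26 -0.67]
```

View pics/w20.png

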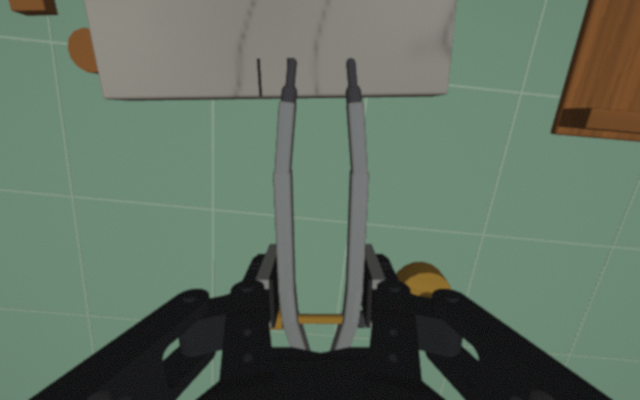

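```bash
cat >> h.py <<'E'
def points(f,hz=.021,lo=55,hi=85):
    p,d,K,W=load(f); g=cv2.cvtColor(p,cv2.COLOR_BGR2GRAY).astype(float)
    s=sense();R=s['ee_rot'];t=s['tool_pos']; out=[]
    for a,b in((280,303),(340,363)):
        L=[]
        for v in range(66,82,2):
            r=g[v,a:b]; i=np.arange(a,b)[r<75]
            if len(i): L.append((i.mean(),v,len(i)))
        L=np.array(L); print(L[:,[0,2]].round(1).tolist())
        top=[v for v in range(40,90) if (g[v,a:b]<75).sum()>=3][0]
        f1=np.polyfit(L[:,1],L[:,0],1); vt=top+5; u=np.polyval(f1,vt)
        q=ray(K,W,u,vt,t[2]+hz); out.append(q); print('pt px',u.round(1),top,q.round(4),((q-t)@R*1e3).round(1))
    print('gap',np.linalg.norm(out[0]-out[1])*1e3, 'mid',((out[0]+out[1])/2).round(4), 'dir',np.degrees(np.arctan2(*((out[0]-out[1])[[1,0]])))-90)
    return out
E
python3 -c "
from h import *
points('w20')
p=load('w20')[0];cv2.imwrite('pics/w20c.png',cv2.resize(p[40:120,240:400],None,fx=5,fy=5,interpolation=cv2.INTER_CUBIC))"
```

```text
[[291.5, 8.0], [291.0, 9.0], [291.0, 9.0], [291.0, 9.0], [290.5, 8.0], [290.5, 8.0], [290.5, 8.0], [290.0, 9.0]]
pt px 291.6 59 [ 0.5254 -0.0738  0.131 ] [ 89.8 -10.1 -20.6]
[[350.5, 8.0], [350.5, 8.0], [351.0, 9.0], [351.0, 9.0], [351.5, 8.0], [351.5, 8.0], [351.5, 8.0], [351.5, 8.0]]
pt px 350.4 59 [ 0.5276 -0.0954  0.131 ] [ 89.8  11.6 -20.5]
gap 21.74175387646592 mid [ 0.5265 -0.0846  0.131 ] dir 5.651526685952376
```

View pics/w20c.png

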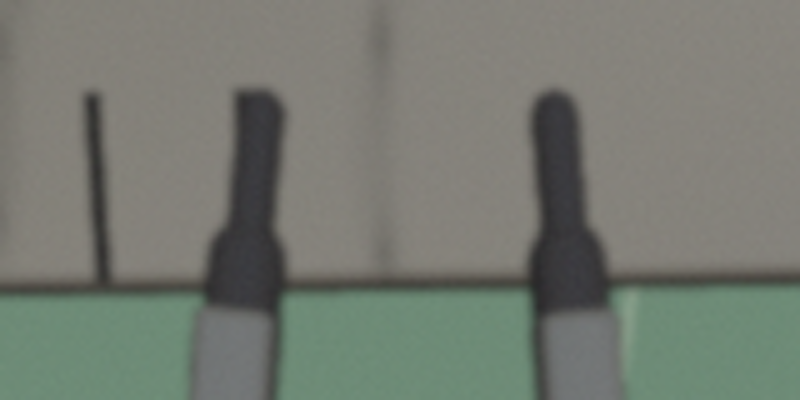

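>>> {"op": "step_arm", "data": {
  "deltas": [
    [0.15,0.002,-0.008,0.003,0,-0.2,-0.4],
    [0.155,0.002,-0.01,0.008,0,-0.1,-0.3],
    [0.155,0.002,-0.008,0.012,0,0,0],
    [0.155,0.001,-0.003,0.012,0,0,0],
    [0.155,0,0,0.008,0,0,0],
    [0.155,0,0,0.003,0,0,0],
    [0.155,0,0,0,0,0,0]
  ]
}}

```text
clock: 20.7
tool_pos: [0.4441, -0.0615, 0.0597]
ee_rot: [[0.994, 0.111, 0.002], [0.111, -0.994, -0.003], [0.001, 0.004, -1.0]]
wrist_force: [0.3, 0.4, -1.7]
width: 0.423
```

```bash
python3 -c "
from h import *
plan(.4411,-.0612,.017,6.35)
p,d=snap('wrist','w21');cv2.imwrite('pics/w21c.png',cv2.resize(p[40:120,240:400],None,fx=5,fy=5,interpolation=cv2.INTER_CUBIC))
points('w21')"
```

```text
t=20.70 pos=[ 0.4441 -0.0615  0.0597] F=[ 0.3  0.4 -1.7] w=0.423 delta_mm=[-3.  -0.8 42.7] turn_deg=[ 0.21 -0.07  0.01]
[[295.5, 12.0], [295.5, 12.0], [295.0, 13.0], [295.0, 13.0], [295.0, 13.0], [295.0, 13.0], [295.0, 13.0], [294.0, 12.0]]
pt px 295.7 59 [ 0.5327 -0.0435  0.081 ] [ 90.   -8.1 -20.9]
[[348.5, 8.0], [348.5, 8.0], [349.0, 9.0], [349.0, 9.0], [349.5, 8.0], [349.5, 8.0], [349.5, 8.0], [349.5, 8.0]]
pt px 348.4 59 [ 0.5348 -0.0628  0.081 ] [ 90.   11.2 -20.8]
gap 19.37719880175008 mid [ 0.5337 -0.0532  0.081 ] dir 6.339351517113826
```

View pics/w21c.png

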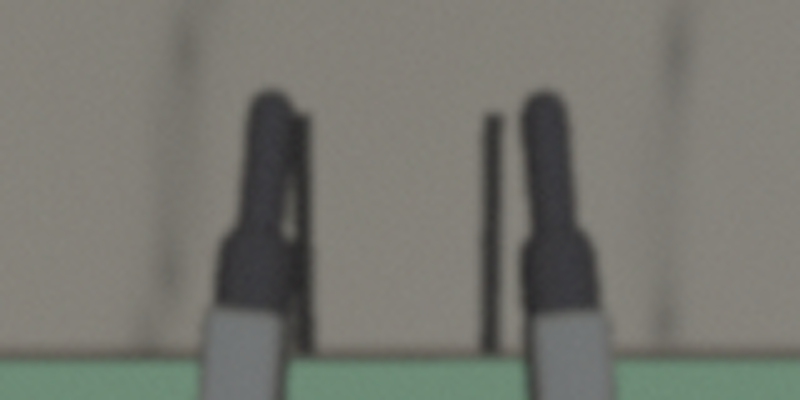

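>>> {"op": "step_arm", "data": {
  "deltas": [
    [0.155,-0.001,-0.0007,0.005,0.1,0,0],
    [0.155,-0.001,0,0.009,0.1,0,0],
    [0.155,0,0,0.008,0,0,0],
    [0.155,0,0,0.006,0,0,0],
    [0.155,0,0,0.003,0,0,0],
    [0.155,0,0,0,0,0,0]
  ]
}}

```text
clock: 21.25
tool_pos: [0.4427, -0.0621, 0.0267]
ee_rot: [[0.994, 0.109, 0.004], [0.109, -0.994, -0.0], [0.004, 0.001, -1.0]]
wrist_force: [0.2, 0.1, -2.2]
width: 0.431
```

```bash
python3 -c "
from h import *
plan(.4411,-.0612,.017,6.35)
p,d=snap('wrist','w22');cv2.imwrite('pics/w22c.png',cv2.resize(p[40:120,240:400],None,fx=5,fy=5,interpolation=cv2.INTER_CUBIC))
"
```

```text
t=21.25 pos=[ 0.4427 -0.0621  0.0267] F=[ 0.2  0.1 -2.2] w=0.431 delta_mm=[-1.5 -1.1  9.6] turn_deg=[ 0.04 -0.21 -0.09]
```

View pics/w22c.png

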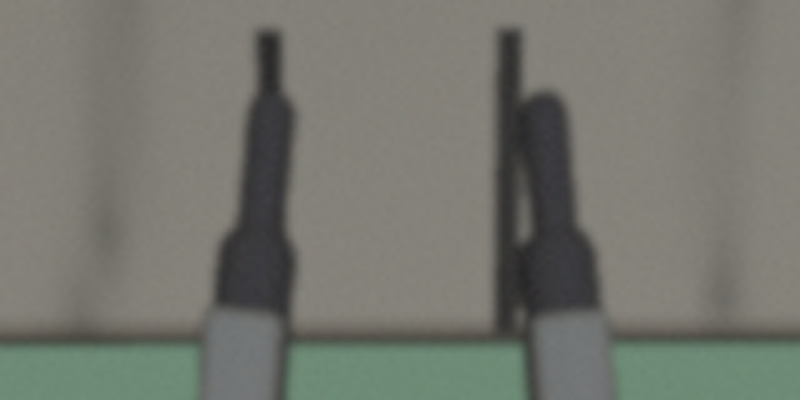

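>>> {"op": "step_arm", "data": {
  "deltas": [
    [0.155,0,-0.0007,0.003,0,-0.1,0],
    [0.155,0,-0.0005,0.003,0,0,0],
    [0.155,0,0,0.002,0,0,0],
    [0.155,0,0,0.001,0,0,0],
    [0.155,0,0,0,0,0,0]
  ]
}}

```text
clock: 21.72
tool_pos: [0.443, -0.0609, 0.0175]
ee_rot: [[0.994, 0.109, 0.003], [0.109, -0.994, -0.001], [0.003, 0.001, -1.0]]
wrist_force: [-0.2, -0.2, -2.6]
width: 0.427
```

```bash
python3 -c "
from h import *
plan(.4411,-.0612,.016,6.35)
p,d=snap('wrist','w23');cv2.imwrite('pics/w23c.png',cv2.resize(p[40:120,240:400],None,fx=5,fy=5,interpolation=cv2.INTER_CUBIC))
K,W=load('w23')[2:]
for u,v in [(294,64),(294,70),(294,78),(349,64),(349,70),(349,78),(286,120),(353,120),(284,180),(358,180),(320,60),(320,80),(320,90)]: print(u,v,dep(K,W,u,v,d[v,u]).round(4))
"
```

```text
t=21.72 pos=[ 0.443  -0.0609  0.0175] F=[-0.2 -0.2 -2.6] w=0.427 delta_mm=[-1.9  0.1  1.5] turn_deg=[ 0.07 -0.16 -0.08]
294 64 [ 0.5311 -0.0427  0.0416]
294 70 [ 0.5291 -0.043   0.0422]
294 78 [ 0.5265 -0.043   0.0406]
349 64 [ 0.5332 -0.0624  0.0418]
349 70 [ 0.5314 -0.0627  0.0407]
349 78 [ 0.5287 -0.0631  0.0407]
286 120 [ 0.5115 -0.0416  0.0435]
353 120 [ 0.5142 -0.0662  0.0448]
284 180 [ 0.4888 -0.0426  0.0438]
358 180 [ 0.5154 -0.0541  0.1607]
320 60 [ 0.5349 -0.0517  0.0319]
320 80 [ 0.5278 -0.0525  0.031 ]
320 90 [ 0.5241 -0.0529  0.0308]
```

View pics/w23c.png

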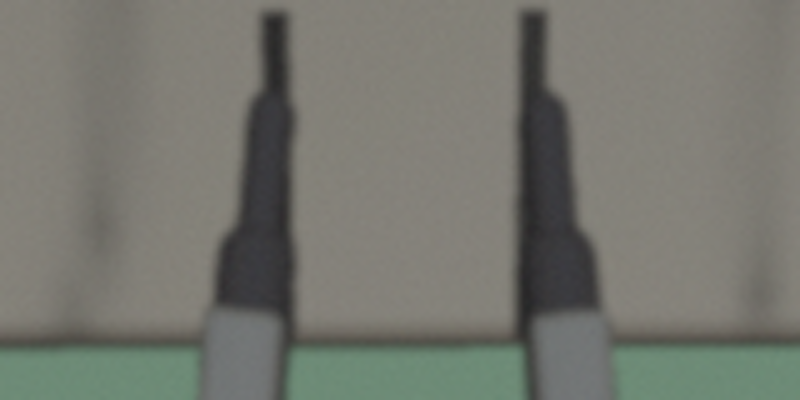

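>>> {"op": "step_arm", "data": {
  "deltas": [
    [0.155,0,-0.0003,0.001,0,-0.1,0],
    [0.155,0,0,0.0005,0,0,0],
    [0.155,0,0,0,0,0,0],
    [0.155,0,0,0,0,0,0],
    [0.155,0,0,0,0,0,0]
  ]
}}

```text
clock: 22.18
tool_pos: [0.4432, -0.0606, 0.0163]
ee_rot: [[0.994, 0.109, 0.002], [0.109, -0.994, -0.001], [0.002, 0.002, -1.0]]
wrist_force: [-0.6, -0.4, -2.1]
width: 0.424
```

```bash
python3 -c "
from h import *
plan(.4411,-.0612,.016,6.35)
p,d=snap('wrist','w24');cv2.imwrite('pics/w24c.png',cv2.resize(p[40:120,240:400],None,fx=5,fy=5,interpolation=cv2.INTER_CUBIC))
K,W=load('w24')[2:]
for u,v in [(294,64),(294,70),(349,64),(349,70),(320,60),(320,80),(320,90)]: print(u,v,dep(K,W,u,v,d[v,u]).round(4))
p,d=snap('scene','s24');cv2.imwrite('pics/s24c.png',cv2.resize(p[100:380,150:470],None,fx=2.1,fy=2.1))
plan(.4411,-.0612,.016,6.35)
"
```

```text
t=22.18 pos=[ 0.4432 -0.0606  0.0163] F=[-0.6 -0.4 -2.1] w=0.424 delta_mm=[-2.1  0.4  0.3] turn_deg=[ 0.09 -0.09 -0.08]
294 64 [ 0.5314 -0.0424  0.0399]
294 70 [ 0.5293 -0.0427  0.041 ]
349 64 [ 0.5337 -0.0622  0.039 ]
349 70 [ 0.5315 -0.0624  0.0401]
320 60 [ 0.5351 -0.0514  0.0304]
320 80 [ 0.528  -0.0522  0.0301]
320 90 [ 0.5242 -0.0526  0.0308]
t=22.28 pos=[ 0.4432 -0.0607  0.0163] F=[-0.4 -0.1 -2.9] w=0.426 delta_mm=[-2.1  0.3  0.3] turn_deg=[ 0.09 -0.1  -0.09]
```

View pics/w24c.png

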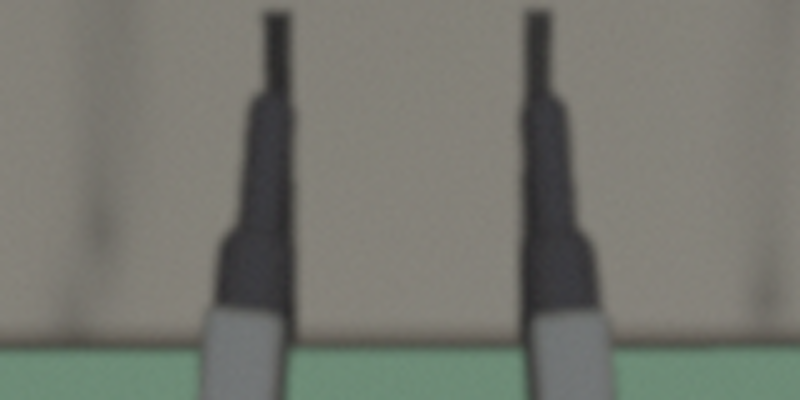

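View pics/s24c.png

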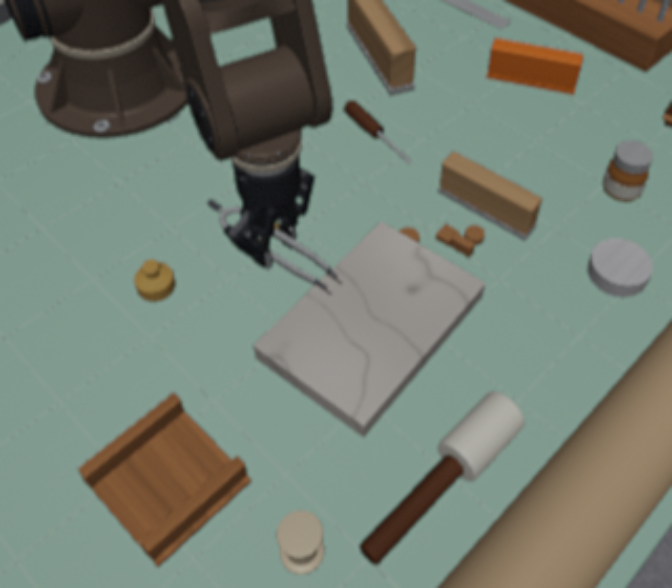

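```bash
python3 -c "
from h import *
for f,z in(('w24',.0163),('w22',.0267)):
  p,d,K,W=load(f)
  for h in(.021,.023):
    a=ray(K,W,294.05,64,z+h);b=ray(K,W,348.95,64,z+h);print(f,h,np.linalg.norm(a-b),((a+b)/2).round(4))
p,d,K,W=load('w22');g=cv2.cvtColor(p,cv2.COLOR_BGR2GRAY)
for v in(61,63,65,67): print(g[v,286:303],g[v,342:358])
p,d,K,W=load('w24');print('lines',np.linalg.norm(ray(K,W,240+277/5,48,.03)-ray(K,W,240+538/5,48,.03)))
"
```

```text
w24 0.021 0.0202422577176703 [ 0.5328 -0.0522  0.0373]
w24 0.023 0.019910691796051514 [ 0.5325 -0.0523  0.0393]
w22 0.021 0.020264518518774935 [ 0.5323 -0.0538  0.0477]
w22 0.023 0.01993286475402363 [ 0.532  -0.0538  0.0497]
[129 127 123 103  76  58  56  58  60  57  58  66  90 114 126 129 130] [ 53  56  54  52  54  55  57  58  59  62  79 103 123 128 129 129]
[127 126 115  93  66  55  57  58  60  57  56  58  78 103 121 128 129] [ 52  47  44  46  55  56  57  59  58  58  68  92 115 129 129 128]
[127 126 109  82  60  55  55  59  59  59  57  58  79 107 124 129 126] [ 52  48  45  46  52  56  59  61  58  57  65  86 111 127 128 129]
[129 124 107  77  57  55  57  60  57  57  55  61  87 111 125 130 129] [ 48  47  42  45  51  55  58  62  58  58  63  80 106 124 130 132]
lines 0.0201206298332262
```

>>> {"op": "step_arm", "data": {
  "deltas": [
    [0.155,-0.002,0,0.0003,0,0,0],
    [0.155,0,0,0,0,0,0],
    [0.155,0,0,0,0,0,0],
    [0.155,0,0,0,0,0,0]
  ]
}}

```text
clock: 22.62
tool_pos: [0.4409, -0.0609, 0.016]
ee_rot: [[0.994, 0.109, 0.002], [0.109, -0.994, -0.001], [0.002, 0.002, -1.0]]
wrist_force: [-0.5, 0.2, -1.9]
width: 0.425
```

```bash
python3 -c "
from h import *
plan(.4411,-.0609,.016,6.35)
p,d=snap('wrist','w25');cv2.imwrite('pics/w25c.png',cv2.resize(p[40:120,240:400],None,fx=5,fy=5,interpolation=cv2.INTER_CUBIC))
K,W=load('w25')[2:]
for u,v in [(294,64),(294,70),(349,64),(349,70),(320,80)]: print(dep(K,W,u,v,d[v,u]).round(4))
s=sense();print(s['tool_pos'],s['joint_vel'].round(4),s['joint_pos'])
"
```

```text
t=22.62 pos=[ 0.4409 -0.0609  0.016 ] F=[-0.5  0.2 -1.9] w=0.425 delta_mm=[0.2 0.  0. ] turn_deg=[ 0.09 -0.1  -0.09]
[ 0.5292 -0.0426  0.0388]
[ 0.5271 -0.0429  0.0398]
[ 0.5312 -0.0624  0.0402]
[ 0.5292 -0.0626  0.0401]
[ 0.5258 -0.0525  0.0286]
[ 0.44094479 -0.06088296  0.01600804] [ 0.0001  0.     -0.0005 -0.0001 -0.0005 -0.0009] [-0.28530809  0.6239148   2.17656733 -0.00255158  0.33891656  1.17850684]
```

View pics/w25c.png

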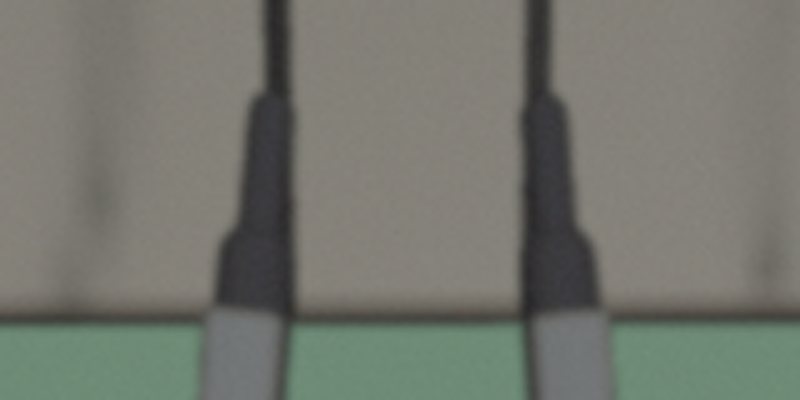

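Both points lie over their lines, at w25c (270,100) and (545,100), and the tool is still. I hand in.

```bash
python3 -c "
from station import job_done; print(job_done())"
```

```text
the job is handed in; nothing more can be done
None
```

The job is handed in at about 22.7 s, with the dividers held at a gap of about 20 mm over the two engraved lines.

- **Sweep:** One pass with the smaller beech block pushed all four offcuts off the slab's +y side. The block is standing on the mat there, and the last scene picture shows the slab clear and the offcuts on the mat.
- **First lift failed:** When I first lifted the dividers, they tipped with the points up. I set them back on the rest, gripped about 18 mm further back, and they lifted level.
- **Gap:** The camera rays give 19.9–20.2 mm. A cruder scaling from the line spacing gave 19.4–20.0 mm, so I trust it to about half a millimetre.
- **Position:** The points are within about 0.3 mm sideways of their lines and close to mid-length along them.
- **Clearance:** The undersides are about 4–6 mm above the stone by depth readings, which vary by about 1 mm.
- **Steadiness:** Joint speeds were essentially zero at hand-in.
- **Other things:** In the last scene picture the jar, spool, tin, maul, awl and weight looked where they had been.

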